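# Set a sample tube on the camera line

### The arm

A 6-joint arm with a two-finger parallel gripper is mounted at the origin on the work surface. World frame = base frame: x ahead of the robot, y to its left, z up, the work surface at z = 0. Lengths are in mm, angles in rad, forces in N, time in s.
With the tool pointing down it reaches from about 400 to 925 mm from the base axis. Payload 12.5 kg.
Tool frame: the origin (TCP) lies midway between the tips of the shut fingers; the grasp point (between the pads) lies 19 mm behind it; z points along the fingers, y is the direction in which the jaws open and shut (so a half turn about z gives the same grasp; the last joint's range is limited). The gripper opens to 95 mm and grips with 3 to 60 N. Pads are 20 mm wide; open, the fingers measure 119 mm over their backs; the gripper's body (75 mm by 180 mm) begins 59 mm behind the grasp point.
Start: joints at [-1.346, 0.491, 1.559, -0, 1.092, -0.106], TCP at [203.024, -591.127, 187.561] pointing down, gripper open.
Joint ranges: [-3.1, 3.1], [-0.84, 2.19], [0.05, 2.79], [-1.13, 4.28], [0.06, 2.93], [-2.69, 2.69]. Speed limits (rad/s): [2.22, 2.22, 2.79, 3.14, 3.14, 3.14].

### API

Orientations are given as [roll, pitch, yaw] about the fixed x, y, z axes, in that order (R = Rz(yaw) Ry(pitch) Rx(roll)).
In Python, from cell import env gives the robot as it stands.
- The arm moves only by the tool arm_command, never from a script. Its argument "steps" is a list of rows, each an object of numbers: "dx", "dy", "dz": the shift along the tool's x, y, z as a fraction of full scale; "rx", "ry", "rz": the turn, a rotation vector about the tool's x, y, z as a fraction of full scale; "claw": the gripper command: -1 is fully open, 1 is shut, values between are in proportion. In form: [{"dx": .., "dy": .., "dz": .., "rx": .., "ry": .., "rz": .., "claw": ..}, ...]. A call has 1 to 10 rows; each row shifts and turns the pose as measured when the row begins, along the tool's axes as they then stand; what a row does not reach is not made up. Full scale, the value 1, is 0.8 m for a shift and 90 degrees for a turn. A row lasts 1/8 s, in which the tool goes at most 62.5 mm and 10.7 degrees, less where a joint would pass 70% of its speed; a pose out of reach is approached as far as the arm can. A call with a number of a shift or a turn outside -1 to 1 is refused whole. A call with a gripper value outside its range is refused whole. The fingers move at their own pace and stop on an object; the grip force is fixed at half the most. Time passes only in rows, so rows that do not move let the fingers close. It gives the time, the measured TCP pose, the force and the opening at its end, in the units of the state.
- env.state(): the state, without advancing time (a new reading comes with each control period).
- env.read_camera(name): name is "scene" or "top" or "wrist"; returns (picture, depth): 400x640x3 uint8, red, green, blue; 400x640 float32, mm along the optical axis (not along the pixel's ray), 0 where there is no reading.
- env.get_calibration(name): a dict with "vfov" (degrees; the focal length in pixels is half the picture's height over the tangent of half this angle, whatever the lens; pixels are square), "cx", "cy" (the principal point, pixels), "xyz" and "attitude" of the camera in the world. Camera axes: x right, y up, looking along -z (the intrinsics and any distortion apply to the point x, -y, -z); pixel columns grow to the right and rows downward; lengths in mm; the calibration is good to about 2 mm. A picture is of the moment at which its call begins: read the wrist's pose just before it. get_calibration takes no time and is no camera call; for the wrist camera it gives the pose at the moment of the call.
- env.job_done(): hands the job in, once; it reports no verdict.
The state is a dict: "t": time; "joints": joint angles; "qvel": joint speeds; "tau": joint torques, N m; "eef_pos": TCP position; "tcp_rot": TCP orientation; "ft_force": force on the tool from outside, world axes, zero at the start; "moment": the same for the moment, N m; "opening": opening from 0.0 (shut) to 1.0 (fully open).
Only numpy, scipy, OpenCV 4.12 (cv2) and the standard library are available. Lean on these libraries where they do the work, as an engineer would, in place of code of your own. Each camera call takes 0.05 s, during which the arm holds its last target.

### The job

Set the capped sample tube up for the imaging camera: first pull the lamp controller's knob out until it clicks, to switch on the setting-up lamp. Then, keeping clear of the camera overhead, roll the tube along the stage by pushing its side until it lies at rest centred on the white line under the camera, along the line, without lifting it or letting it run past the line. When you have let go and it stays there, push the knob fully back in so that the exposure can start, and leave everything else on the bench where it is.

Things in the scene. Friction and masses are not known exactly. Their poses are not given: they have to be found in the camera images.
- stand: Imaging stand, fixed: grey base 360 x 240 mm carrying a black rubber-matted stage, x = -182 to +102 mm, y = -105 to +105 mm, flat at z = 32 mm. Origin on the bench; x points away from the robot to the steel column (25 mm thick, at x = 135 mm), z up. The tube is rolled in +x. Place and yaw vary.
- line_mid (a point): Middle of the white index line on the stage surface (x = 30, y = 0, z = 32 mm in the stand's frame; same axes). The line is 190 mm long, 2 mm wide, along y. Small grey graduations every 10 mm at both edges of the stage lead up to it.
- camera_mid (a point): Middle of the underside of the camera head, 175 mm straight above line_mid: a white ring lamp 90 mm across, black lens and dark 57 mm square camera, 120 mm tall in all, on an arm from the column. No room for an upright gripper at the line: lean the tool back towards the robot, some 30 to 40 degrees from vertical, fingertips forward and down.
- tube_mid (a point): Centre of the loose sample tube: clear glass, white label band, grey cap on each end, 36 mm diameter, 130 mm long, about 0.13 kg. It lies on the stage before the line, centre 18 mm above the stage, axis (this frame's y; x and z turn as it rolls) up to 0.08 rad off the line's direction. It rolls easily and runs on after a push: 2 to 4 mm from 40 mm/s, 15 to 25 mm from 100 mm/s.
- knob_mid (a point): Centre of the black pull knob's head on the lamp controller, a grey case with a sloping panel, left or right of the stand (mixer on the other side); below two small dials. z = knob axis, out of the panel, 35 degrees from vertical towards the robot; y level. Head 26 mm diameter, 20 mm tall; pushed in, its centre is 24 mm off the panel. Bezel 5 mm high. 50 mm free to either side.
- lamp_knob (a joint): Travel of the knob along its axis in m: 0 pushed home (lamp off), 0.014 pulled out to its detent (lamp on). A sprung detent resists with up to about 7 N in the first half of the travel, either way, and snaps over past the middle; the knob stays at either end.
- focus_puck_mid (a point): Middle of a loose aluminium puck 30 mm diameter, 13 mm tall, on the far corner of the stage beyond the line; leave alone.
- reagent_mid (a point): Middle of a loose amber bottle, 64 mm diameter, 130 mm tall, on the bench towards the left rear; leave alone.
- beaker_mid (a point): Middle of a loose glass beaker, 66 mm diameter, 85 mm tall, on the bench towards the right rear; leave alone.
- dishes_mid (a point): Middle of a loose stack of clear dishes, 93 mm diameter, 43 mm tall, on the bench at the left front; leave alone.
- tip_box_mid (a point): Middle of a loose grey box with a clear lid, 88 x 128 mm, 63 mm tall, on the bench at the right front; leave alone.
There are look-alikes about, which are no part of the job. Of the things that look like the part that bears knob_mid, the larger one is meant.

How it is judged:
By the outcome, as a careful person would: the job done as asked, in the order asked, and still so for the second after the job is handed in, with the robot touching nothing.
It also fails if it takes over 67 s, if anything falls off the work surface, if the arm or the gripper's body presses on something with over 40 N, if the wrist force passes 120 N, or if a joint passes its speed limit or range.

## Working session

There is one attempt and no reset: what is moved stays moved. The work goes in short steps, Python scripts to look and compute and a tool call to move; the robot and the scene stay as the last step left them, time stands still between calls to the robot, and variables do not carry over. Pictures are saved under pics/ and viewed, and the job is handed in when it is done.

Besides the shell and the picture viewer there is one more tool, called after "Call:" in YAML: its name, and indented under it one key for each argument. arm_command: Moves the arm, as the interface text tells. Its arguments: {"type":"object","properties":{"steps":{"type":"array","items":{"type":"object","properties":{"dx":{"type":"number"},"dy":{"type":"number"},"dz":{"type":"number"},"rx":{"type":"number"},"ry":{"type":"number"},"rz":{"type":"number"},"claw":{"type":"number"}}}}},"required":["steps"]}

```bash
ls; mkdir -p pics
cat > h.py <<'E'
import numpy as np,cv2
from cell import env
from scipy.spatial.transform import Rotation as R
def snap(n,f):
    c=env.get_calibration(n); p,d=env.read_camera(n)
    cv2.imwrite(f'pics/{f}.png',p[:,:,::-1]); np.savez(f'pics/{f}.npz',p=p,d=d,**{k:np.array(v) for k,v in c.items()})
    return p,d,c
E
python3 - <<'E'
from h import *
print(env.state())
for n in ['scene','top','wrist']:
    p,d,c=snap(n,n+'0'); print(n,c)
E
```

```text
pics
{'t': 0.0, 'joints': array([-1.34560986e+00,  4.91531995e-01,  1.55945514e+00,  5.42018240e-07,
        1.09171435e+00, -1.05622183e-01]), 'qvel': array([ 2.30917403e-05, -1.44493352e-03,  3.85660310e-04, -1.20985408e-04,
        8.21146390e-04,  4.94812102e-04]), 'tau': array([-1.03592552e-03, -6.12643290e+01, -2.58189100e+01,  6.91403914e-02,
        4.81019507e-02, -1.06462298e-04]), 'eef_pos': array([ 202.95035959, -590.83403765,  186.97693504]), 'tcp_rot': array([-3.14049005e+00, -1.17377725e-04,  3.30808334e-01]), 'ft_force': array([ 0.51660362,  0.05174514, -0.18984018]), 'moment': array([0.00301059, 0.03000852, 0.01517882]), 'opening': 1.0012581571877026}
scene {'vfov': 53.35894360247141, 'cx': 312.2530955130906, 'cy': 207.3001556876122, 'xyz': array([1308.72505971,  -33.21507187, 1097.38915187]), 'attitude': array([0.70484911, 0.01198722, 1.66006462])}
top {'vfov': 42.37365431757212, 'cx': 314.6030862841616, 'cy': 201.33512857361453, 'xyz': array([ 363.98467192, -103.04447788, 1877.29073623]), 'attitude': array([ 0.07166593, -0.00673231, -1.59747788])}
wrist {'vfov': 66.50291860084859, 'cx': 325.9163642676042, 'cy': 203.10475528723518, 'xyz': array([ 266.95170607, -568.37038069,  384.96446648]), 'attitude': array([-2.50796110e-01,  1.23866678e-03, -1.24057475e+00])}
```

View pics/scene0.png

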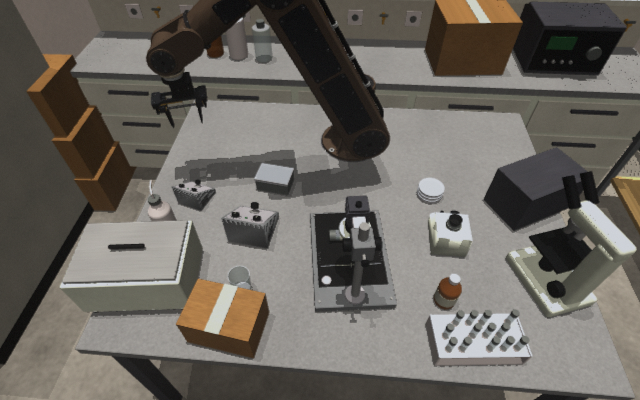

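View pics/top0.png

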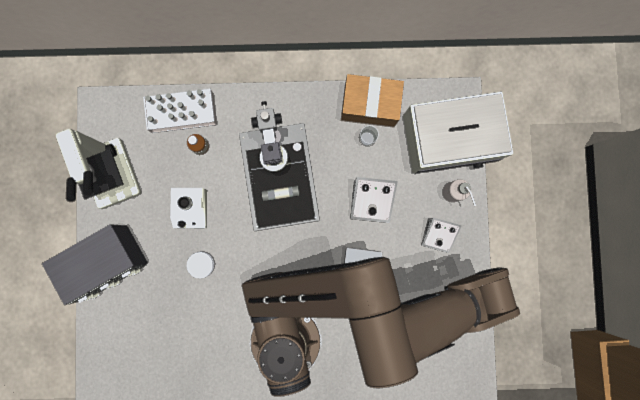

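View pics/wrist0.png

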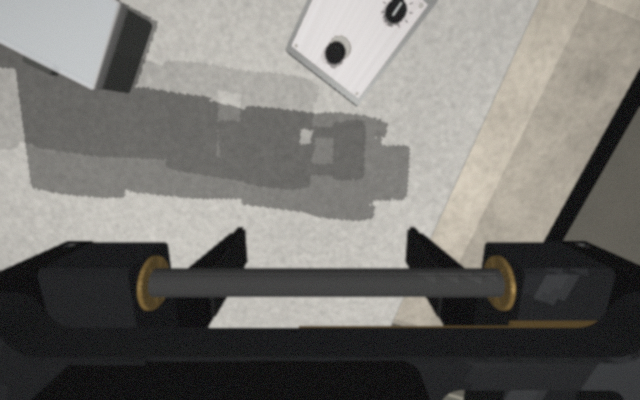

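The larger controller, with its knob below two dials, is at about (373,200) in the top view. The decoy is at (441,235), the stage at (280,177) and the tube at (281,193). I'll enlarge these.

Run:
```python
import cv2
t=cv2.imread('pics/top0.png'); s=cv2.imread('pics/scene0.png')
cv2.imwrite('pics/topc.png',cv2.resize(t[95:245,230:410],None,fx=4,fy=4,interpolation=cv2.INTER_CUBIC))
cv2.imwrite('pics/scec.png',cv2.resize(s[180:330,210:410],None,fx=4,fy=4,interpolation=cv2.INTER_CUBIC))
```

```text
(no output)
```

View pics/topc.png

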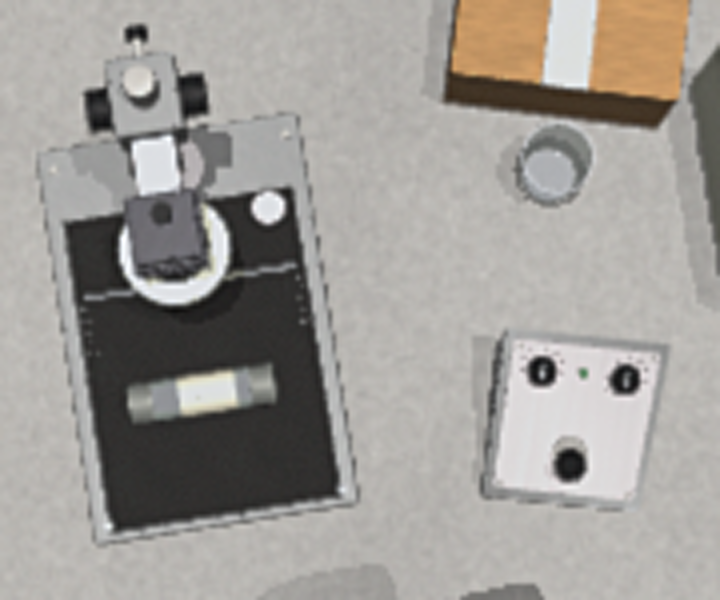

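View pics/scec.png

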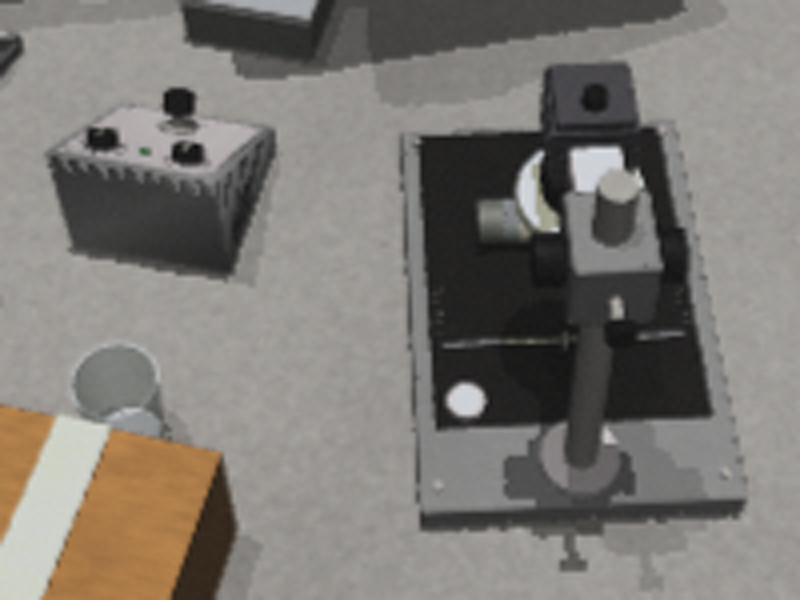

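```bash
cat >> h.py <<'E'
def load(f):
    z=np.load(f'pics/{f}.npz'); return {k:z[k] for k in z.files}
def ray(c,uv):
    uv=np.atleast_2d(uv).astype(float); f=200/np.tan(np.radians(float(c['vfov']))/2)
    d=np.c_[(uv[:,0]-c['cx'])/f,-(uv[:,1]-c['cy'])/f,-np.ones(len(uv))]
    return d@R.from_euler('xyz',c['attitude']).as_matrix().T
def onz(c,uv,z):
    d=ray(c,uv); return c['xyz']+d*((z-c['xyz'][2])/d[:,2])[:,None]
def dep(c,uv,w=1):
    uv=np.atleast_2d(uv); o=[]
    for (u,v),r in zip(uv,ray(c,uv)):
        a=c['d'][int(v)-w:int(v)+w+1,int(u)-w:int(u)+w+1]; o.append(c['xyz']+r*np.median(a[a>0]))
    return np.array(o)
def proj(c,P):
    f=200/np.tan(np.radians(float(c['vfov']))/2)
    q=(np.atleast_2d(P)-c['xyz'])@R.from_euler('xyz',c['attitude']).as_matrix()
    return np.c_[c['cx']+f*q[:,0]/-q[:,2], c['cy']+f*q[:,1]/q[:,2]]
E
python3 - <<'E'
from h import *
np.set_printoptions(suppress=True,precision=1)
T=load('top0');S=load('scene0')
t=lambda L:np.array(L)/4+[230-.4,95-.4]
s=lambda L:np.array(L)/4+[210-.4,180-.4]
print('stage corners NL NR FL FR',onz(T,t([(110,530),(340,492),(65,222),(292,188)]),32))
print('base',onz(T,t([(100,543),(355,500),(38,153),(297,115)]),30))
print('lineT',onz(T,t([(85,297),(297,265)]),32),'lineS',onz(S,s([(685,333),(443,345)]),32))
print('tube ends T',onz(T,t([(131,404),(273,384)]),50))
print('tube end right S',onz(S,s([(487,222)]),50))
print('knobT',dep(T,t([(570,460)])),onz(T,t([(570,460)]),90)); print('knobS top',dep(S,s([(180,95)])), )
print('case corners T',dep(T,t([(510,340),(660,352),(625,500),(492,490)])))
print('beaker',dep(T,t([(552,170)])),'puck',onz(T,t([(268,208)]),45))
# panel plane
for (C,f,pp) in ((T,t,[(520,400),(640,420),(530,440),(620,460),(580,400),(600,480),(530,475)]),):
    P=dep(C,f(pp)); print(P)
    c=P.mean(0);u,q,v=np.linalg.svd(P-c);print(v[2],q)
E
```

```text
stage corners NL NR FL FR [[ 409.3   88.7   32. ]
 [ 437.8 -117.4   32. ]
 [ 687.8  124.    32. ]
 [ 713.6  -81.4   32. ]]
base [[ 398.    98.    30. ]
 [ 430.3 -130.7   30. ]
 [ 751.9  147.6   30. ]
 [ 780.8  -87.6   30. ]]
lineT [[619.3 107.2  32. ]
 [643.4 -84.1  32. ]] lineS [[617.8 108.   32. ]
 [644.3 -80.1  32. ]]
tube ends T [[520.1  66.1  50. ]
 [534.6 -60.3  50. ]]
tube end right S [[536.  -52.5  50. ]]
knobT [[ 457.6 -316.5   96.4]] [[ 457.9 -317.3   90. ]]
knobS top [[ 455.7 -315.8   91.7]]
case corners T [[ 560.7 -265.9  119.1]
 [ 546.2 -392.9  126.9]
 [ 423.8 -371.8   34.7]
 [ 435.9 -253.3   33.3]]
beaker [[ 729.8 -320.4    2.7]] puck [[693.6 -59.6  45. ]]
[[ 511.3 -275.5   90.3]
 [ 491.4 -379.9   86.4]
 [ 477.7 -285.4   66.9]
 [ 458.4 -365.    60.1]
 [ 509.5 -327.2   94.9]
 [ 441.6 -348.    50.8]
 [ 447.8 -286.3   48. ]]
[-0.6  0.1  0.8] [104.7  82.6   2.6]
```

```bash
cat >> h.py <<'E'
def plan(P,E,n,claw=-1,nd=3,E0=None):
    s=env.state(); p0=s['eef_pos']; r0=R.from_euler('xyz',s['tcp_rot']); r1=R.from_euler('xyz',E)
    rv=(r0.inv()*r1).as_rotvec(); dp=(np.array(P)-p0)/n
    print('t',round(s['t'],2),'from',p0.round(1),s['tcp_rot'].round(3),'F',s['ft_force'].round(1),'open',round(s['opening'],2))
    for i in range(n):
        r=r0*R.from_rotvec(rv*i/n); d=r.inv().apply(dp)/800; w=rv/n/(np.pi/2)
        print([round(float(x),nd) for x in (*d,*w)])
E
python3 - <<'E'
from h import *
print(onz(load('top0'),[(360,250),(441,235)],63))
plan([406,-310,168],[np.pi,-.611,-.114],10)
E
```

```text
[[ 318.8109485  -273.17395846   63.        ]
 [ 363.64099197 -559.66512837   63.        ]]
t 0.15 from [ 203.  -590.9  187.1] [-3.141 -0.     0.331] F [-0.3  1.   0.6] open 1.0
[0.035, -0.025, 0.002, -0.009, 0.038, 0.027]
[0.034, -0.027, 0.004, -0.009, 0.038, 0.027]
[0.033, -0.028, 0.006, -0.009, 0.038, 0.027]
[0.031, -0.029, 0.007, -0.009, 0.038, 0.027]
[0.029, -0.031, 0.009, -0.009, 0.038, 0.027]
[0.027, -0.032, 0.01, -0.009, 0.038, 0.027]
[0.025, -0.034, 0.011, -0.009, 0.038, 0.027]
[0.023, -0.035, 0.012, -0.009, 0.038, 0.027]
[0.021, -0.036, 0.013, -0.009, 0.038, 0.027]
[0.018, -0.037, 0.014, -0.009, 0.038, 0.027]
```

Call:
arm_command:
  steps:
    - {"dx": 0.035,"dy": -0.025,"dz": 0.002,"rx": -0.009,"ry": 0.038,"rz": 0.027,"claw": -1}
    - {"dx": 0.034,"dy": -0.027,"dz": 0.004,"rx": -0.009,"ry": 0.038,"rz": 0.027,"claw": -1}
    - {"dx": 0.033,"dy": -0.028,"dz": 0.006,"rx": -0.009,"ry": 0.038,"rz": 0.027,"claw": -1}
    - {"dx": 0.031,"dy": -0.029,"dz": 0.007,"rx": -0.009,"ry": 0.038,"rz": 0.027,"claw": -1}
    - {"dx": 0.029,"dy": -0.031,"dz": 0.009,"rx": -0.009,"ry": 0.038,"rz": 0.027,"claw": -1}
    - {"dx": 0.027,"dy": -0.032,"dz": 0.01,"rx": -0.009,"ry": 0.038,"rz": 0.027,"claw": -1}
    - {"dx": 0.025,"dy": -0.034,"dz": 0.011,"rx": -0.009,"ry": 0.038,"rz": 0.027,"claw": -1}
    - {"dx": 0.023,"dy": -0.035,"dz": 0.012,"rx": -0.009,"ry": 0.038,"rz": 0.027,"claw": -1}
    - {"dx": 0.021,"dy": -0.036,"dz": 0.013,"rx": -0.009,"ry": 0.038,"rz": 0.027,"claw": -1}
    - {"dx": 0.018,"dy": -0.037,"dz": 0.014,"rx": -0.009,"ry": 0.038,"rz": 0.027,"claw": -1}

```text
t: 1.4
eef_pos: [410.9, -303.1, 167.0]
tcp_rot: [3.139, -0.624, -0.126]
ft_force: [0.5, 0.5, 0.4]
opening: 0.998
```

Run:
```python
from h import *
plan([406,-310,168],[np.pi,-.611,-.114],3)
snap('wrist','wrist1'); 
W=load('wrist1'); s=env.state(); print(proj(W,s['eef_pos']))
```

```text
t 1.4 from [ 410.9 -303.1  167. ] [ 3.139 -0.624 -0.126] F [0.5 0.5 0.4] open 1.0
[-0.001, 0.003, -0.001, 0.002, -0.003, -0.002]
[-0.001, 0.003, -0.001, 0.002, -0.003, -0.002]
[-0.001, 0.003, -0.001, 0.002, -0.003, -0.002]
[[320.35669624 228.39330071]]
```

View pics/wrist1.png

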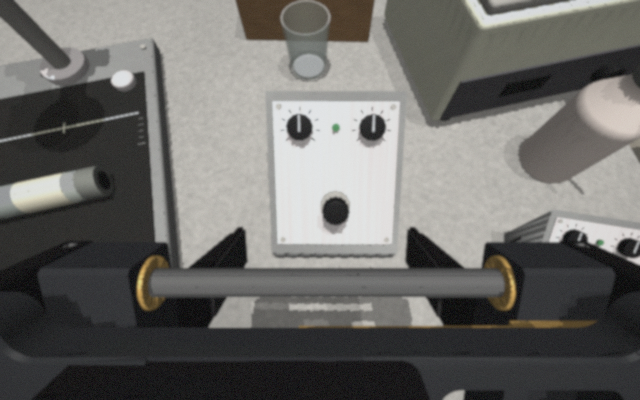

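Run:
```python
from h import *
np.set_printoptions(suppress=True,precision=1)
W=load('wrist1')
i=W['p'][85:265,255:415,::-1]; cv2.imwrite('pics/w1c.png',cv2.resize(i,None,fx=4,fy=4,interpolation=cv2.INTER_CUBIC)[:600+120])
print('knob',dep(W,[(335,211),(334,208),(336,213)],2))
pp=[(285,150),(320,150),(355,150),(385,150),(290,230),(380,230),(290,190),(380,190),(310,170),(360,170)]
P=dep(W,pp,2); c=P.mean(0);u,q,v=np.linalg.svd(P-c);print(P,v[2],q,c)
n=v[2]*np.sign(v[2][2]); k=dep(W,[(335,211)],2)[0]; print('h off panel',(k-c)@n)
print('screws',dep(W,[(280,105),(391,106),(283,239),(386,240)],1))
```

```text
knob [[ 449.1 -317.2   91.3]
 [ 451.5 -316.5   93.4]
 [ 447.3 -318.    90.3]]
[[ 519.8 -275.1   96.6]
 [ 515.1 -310.7   96.7]
 [ 510.5 -346.4   96.9]
 [ 506.7 -377.    96.7]
 [ 449.3 -268.8   46.9]
 [ 436.6 -366.5   47.2]
 [ 485.3 -274.7   72.5]
 [ 473.2 -369.3   72.5]
 [ 499.6 -298.2   85.2]
 [ 493.3 -350.    84.5]] [ 0.6 -0.1 -0.8] [129.2 102.1   0.6] [ 488.9 -323.7   79.6]
h off panel 32.79656498666679
screws [[ 555.4 -276.2  122.6]
 [ 540.4 -385.   122.6]
 [ 441.4 -260.    42.4]
 [ 426.1 -372.1   41.5]]
```

View pics/w1c.png

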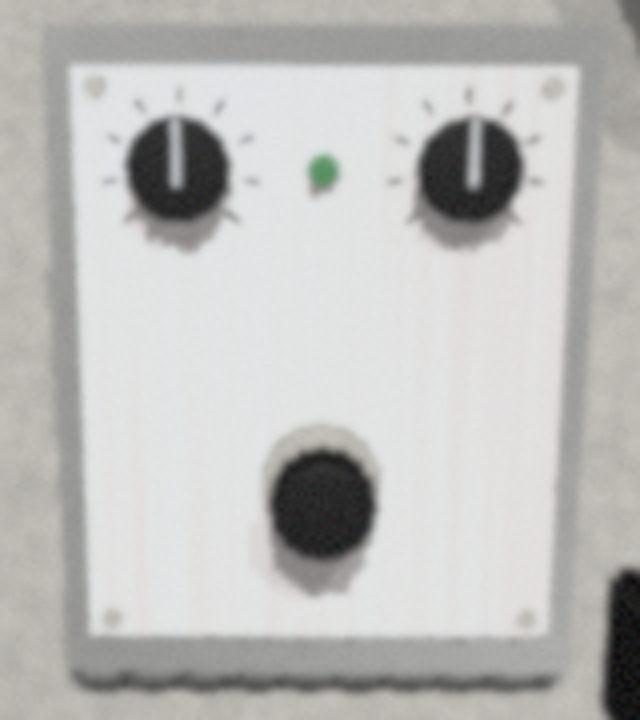

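Run:
```python
from h import *
np.set_printoptions(suppress=True,precision=2)
W=load('wrist1')
m=[(u,v) for u in range(283,390,6) for v in range(140,238,6) if not(310<u<362 and 180<v<240)]
P=dep(W,m,0); c=P.mean(0);u,q,v=np.linalg.svd(P-c); n=v[2]*np.sign(v[2][2]); print(n,q/len(m)**.5,'yaw',np.arctan2(-n[1],-n[0]),'tilt',np.degrees(np.arccos(n[2])))
psi=-.128; a=np.array([-np.sin(np.radians(35))*np.cos(psi),-np.sin(np.radians(35))*np.sin(psi),np.cos(np.radians(35))]); print('a',a)
d=ray(W,[(335.4,205.3)])[0]; h=5; t=((c-W['xyz'])@n+h)/(d@n); b=W['xyz']+t*d; print('bezel',b,'head',b+19*a)
d=ray(W,[(335.6,211.5)])[0]; t=((c-W['xyz'])@n+34)/(d@n); b=W['xyz']+t*d; print('top',b,'head',b-10*a)
# green led and dials
```

```text
[-0.58  0.07  0.81] [37.64 31.05  1.59] yaw -0.12699240326039773 tilt 35.47175534933326
a [-0.57  0.07  0.82]
bezel [ 463.71 -320.38   67.94] head [ 452.9  -318.98   83.51]
top [ 448.2  -317.63   92.34] head [ 453.88 -318.36   84.15]
```

Run:
```python
from h import *
plan([430.6,-315.7,116.6],[np.pi,-.611,-.128],3)
```

```text
t 1.45 from [ 411.2 -299.5  166.1] [-3.139 -0.626 -0.132] F [-1.3  2.9 -0.6] open 1.0
[-0.005, 0.006, 0.022, -0.0, -0.003, -0.001]
[-0.005, 0.006, 0.022, -0.0, -0.003, -0.001]
[-0.005, 0.006, 0.022, -0.0, -0.003, -0.001]
```

Call:
arm_command:
  steps:
    - {"dx": -0.005,"dy": 0.006,"dz": 0.022,"rx": 0,"ry": -0.003,"rz": -0.001,"claw": -0.2}
    - {"dx": -0.005,"dy": 0.006,"dz": 0.022,"rx": 0,"ry": -0.003,"rz": -0.001,"claw": -0.2}
    - {"dx": -0.005,"dy": 0.006,"dz": 0.022,"rx": 0,"ry": -0.003,"rz": -0.001,"claw": -0.2}
    - {"dx": 0,"claw": -0.2}
    - {"dx": 0,"claw": -0.2}

```text
$.steps[3]: bad value
```

Run:
```python
from h import *
plan([461.4,-319.6,72.3],[np.pi,-.611,-.128],3,nd=4)
snap('wrist','wrist2'); 
W=load('wrist2');print(proj(W,[env.state()['eef_pos'],[448.2,-317.8,92.3]]))
```

```text
t 1.45 from [ 411.2 -299.5  166.1] [-3.139 -0.626 -0.132] F [-1.3  2.9 -0.6] open 1.0
[-0.0052, 0.0057, 0.0444, -0.0002, -0.0032, -0.0007]
[-0.005, 0.0057, 0.0445, -0.0002, -0.0032, -0.0007]
[-0.0048, 0.0057, 0.0445, -0.0002, -0.0032, -0.0007]
[[327.82726237 228.16227569]
 [339.9560726  211.11863619]]
```

View pics/wrist2.png

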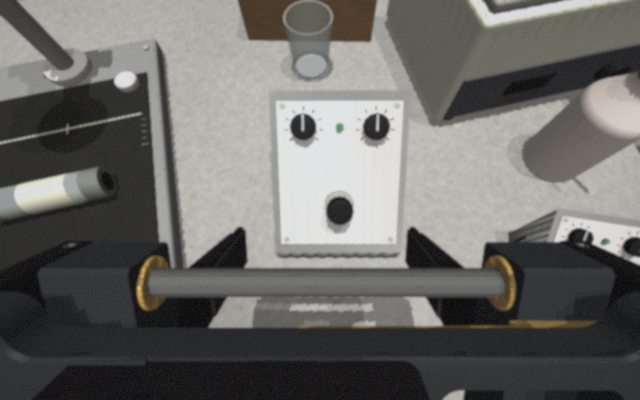

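Call:
arm_command:
  steps:
    - {"dx": -0.005,"dy": 0.006,"dz": 0.022,"rx": 0,"ry": -0.003,"rz": -0.001,"claw": -0.2}
    - {"dx": -0.005,"dy": 0.006,"dz": 0.022,"rx": 0,"ry": -0.003,"rz": -0.001,"claw": -0.2}
    - {"dx": -0.005,"dy": 0.006,"dz": 0.022,"rx": 0,"ry": -0.003,"rz": -0.001,"claw": -0.2}
    - {"dx": 0,"dy": 0,"dz": 0,"rx": 0,"ry": 0,"rz": 0,"claw": -0.2}
    - {"dx": 0,"dy": 0,"dz": 0,"rx": 0,"ry": 0,"rz": 0,"claw": -0.2}

```text
t: 2.12
eef_pos: [430.2, -320.3, 116.2]
tcp_rot: [3.135, -0.608, -0.114]
ft_force: [-0.0, -0.3, -0.5]
opening: 0.606
```

Run:
```python
from h import *
plan([461.4,-319.6,72.3],[np.pi,-.611,-.128],3,nd=4)
snap('wrist','wrist3'); 
W=load('wrist3');print(proj(W,[env.state()['eef_pos'],[448.2,-317.8,92.3]]))
```

```text
t 2.12 from [ 430.2 -320.3  116.2] [ 3.135 -0.608 -0.114] F [-0.  -0.3 -0.5] open 0.61
[0.0001, -0.0019, 0.0223, -0.0003, 0.0006, 0.0025]
[0.0001, -0.0019, 0.0223, -0.0003, 0.0006, 0.0025]
[0.0001, -0.0019, 0.0223, -0.0003, 0.0006, 0.0025]
[[325.8217698  227.68839234]
 [319.71584251 214.42298082]]
```

View pics/wrist3.png

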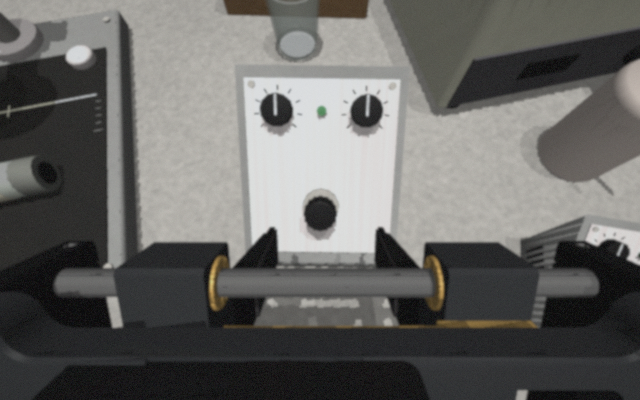

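Call:
arm_command:
  steps:
    - {"dx": 0,"dy": -0.003,"dz": 0.01,"rx": 0,"ry": 0.001,"rz": 0.004,"claw": -0.2}
    - {"dx": 0,"dy": -0.003,"dz": 0.02,"rx": 0,"ry": 0.001,"rz": 0.004,"claw": -0.2}
    - {"dx": 0,"dy": 0,"dz": 0.02,"rx": 0,"ry": 0,"rz": 0,"claw": -0.2}
    - {"dx": 0,"dy": 0,"dz": 0.012,"rx": 0,"ry": 0,"rz": 0,"claw": -0.2}
    - {"dx": 0,"dy": 0,"dz": 0,"rx": 0,"ry": 0,"rz": 0,"claw": -0.2}
    - {"dx": 0,"dy": 0,"dz": 0,"rx": 0,"ry": 0,"rz": 0,"claw": -0.2}

```text
t: 2.92
eef_pos: [459.6, -320.3, 79.4]
tcp_rot: [3.138, -0.616, -0.126]
ft_force: [0.2, 0.2, 0.0]
opening: 0.602
```

Run:
```python
from h import *
plan([461.4,-319.6,72.3],[np.pi,-.611,-.128],1,nd=4)
snap('wrist','wrist4'); 
W=load('wrist4');print(proj(W,[env.state()['eef_pos'],[448.2,-317.8,92.3]]))
```

```text
t 2.92 from [ 459.6 -320.3   79.4] [ 3.138 -0.616 -0.126] F [0.2 0.2 0. ] open 0.6
[-0.0034, -0.0012, 0.0085, 0.0017, -0.0035, 0.0011]
[[325.80187834 227.77881312]
 [324.14073894 239.71569375]]
```

View pics/wrist4.png

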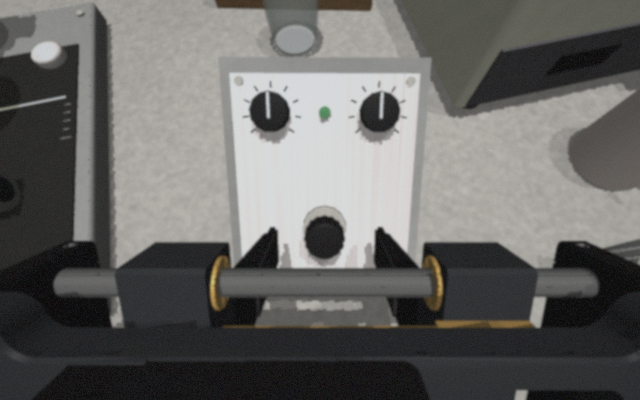

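Call:
arm_command:
  steps:
    - {"dx": -0.002,"dy": -0.0006,"dz": 0.005,"rx": 0,"ry": -0.002,"rz": 0,"claw": -0.2}
    - {"dx": -0.0015,"dy": -0.0006,"dz": 0.0035,"rx": 0,"ry": -0.001,"rz": 0,"claw": -0.2}
    - {"dx": 0,"dy": 0,"dz": 0,"rx": 0,"ry": 0,"rz": 0,"claw": 0}
    - {"dx": 0,"dy": 0,"dz": 0,"rx": 0,"ry": 0,"rz": 0,"claw": 0.3}
    - {"dx": 0,"dy": 0,"dz": 0,"rx": 0,"ry": 0,"rz": 0,"claw": 1}
    - {"dx": 0,"dy": 0,"dz": 0,"rx": 0,"ry": 0,"rz": 0,"claw": 1}

```text
t: 3.72
eef_pos: [461.3, -319.9, 72.6]
tcp_rot: [3.137, -0.612, -0.126]
ft_force: [-0.5, 0.7, 0.1]
opening: 0.239
```

Run:
```python
from h import *
plan([461.4,-319.6,72.3],[np.pi,-.611,-.128],1,nd=4)
snap('wrist','wrist5'); 
W=load('wrist5');print(proj(W,[env.state()['eef_pos'],[448.2,-317.8,92.3]]))
```

```text
t 3.73 from [ 461.3 -319.9   72.6] [ 3.137 -0.612 -0.126] F [-0.5  0.7  0.1] open 0.24
[-0.0001, -0.0004, 0.0004, 0.0023, -0.0008, 0.0012]
[[325.75091375 227.8022339 ]
 [325.26962481 239.6291663 ]]
```

View pics/wrist5.png

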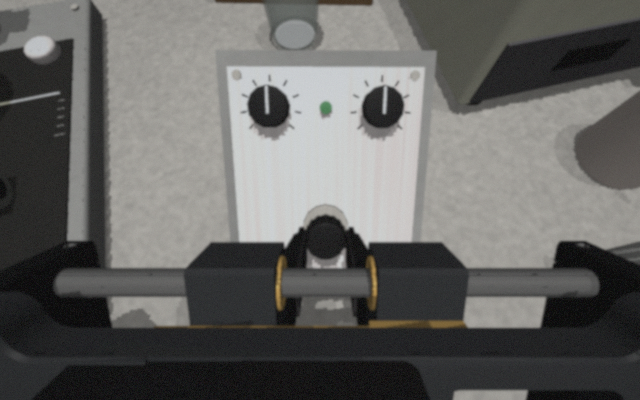

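Call:
arm_command:
  steps:
    - {"dx": 0,"dy": 0,"dz": 0,"rx": 0,"ry": 0,"rz": 0,"claw": 1}
    - {"dx": 0,"dy": 0,"dz": -0.004,"rx": 0,"ry": 0,"rz": 0,"claw": 1}
    - {"dx": 0,"dy": 0,"dz": -0.004,"rx": 0,"ry": 0,"rz": 0,"claw": 1}
    - {"dx": 0,"dy": 0,"dz": -0.004,"rx": 0,"ry": 0,"rz": 0,"claw": 1}
    - {"dx": 0,"dy": 0,"dz": -0.004,"rx": 0,"ry": 0,"rz": 0,"claw": 1}

```text
t: 4.4
eef_pos: [453.5, -318.7, 83.8]
tcp_rot: [3.137, -0.612, -0.126]
ft_force: [0.0, -0.5, 0.8]
opening: 0.007
```

Run:
```python
from h import *
plan([461.4,-319.6,72.3],[np.pi,-.611,-.128],1,nd=4)
snap('wrist','wrist6')
```

```text
t 4.4 from [ 453.5 -318.7   83.8] [ 3.137 -0.612 -0.126] F [ 0.  -0.5  0.8] open 0.01
[-0.0001, -0.0003, 0.0175, 0.0023, -0.0007, 0.0011]
```

View pics/wrist6.png

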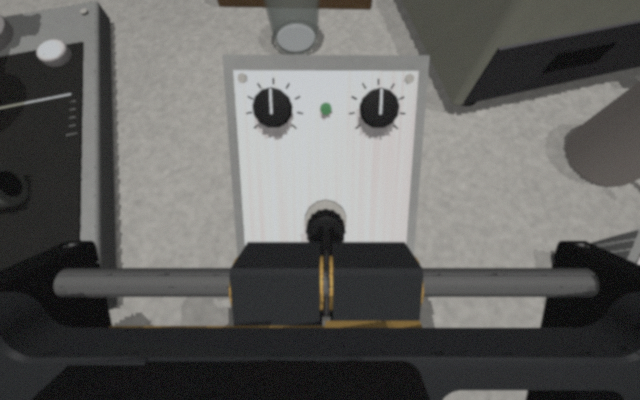

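Run:
```python
from h import *
np.set_printoptions(suppress=True,precision=1,linewidth=200)
for f,tcp,e in (('wrist4',[459.6,-320.3,79.4],[3.138,-.616,-.126]),('wrist5',[461.3,-319.9,72.6],[3.137,-.612,-.126]),('wrist6',[453.5,-318.7,83.8],[3.137,-.612,-.126])):
    W=load(f); r=R.from_euler('xyz',e)
    print(f)
    for u in (325,318,340):
      P=dep(W,[(u,v) for v in range(195,260,5)],0)
      print(u,'\n',np.c_[np.arange(195,260,5),r.inv().apply(P-tcp)].T)
W=load('wrist6')
for n in ('wrist5','wrist6'):
    i=load(n)['p'][180:300,245:405,::-1]; cv2.imwrite(f'pics/{n}c.png',cv2.resize(i,None,fx=4,fy=4,interpolation=cv2.INTER_CUBIC))
```

```text
wrist4
325 
 [[195.  200.  205.  210.  215.  220.  225.  230.  235.  240.  245.  250.  255. ]
 [ 19.2  15.6  11.8   9.1   5.6   8.6   7.4   4.3   0.7  -2.7  -6.3  -9.5 -13.6]
 [ -0.5  -0.5  -0.5  -0.5  -0.5  -0.4  -0.4  -0.4  -0.4  -0.4  -0.5  -0.5  -0.5]
 [ 17.1  16.4  16.6  12.8  11.9  -9.5 -16.2 -16.7 -16.  -15.9 -15.5 -16.2 -14.7]]
318 
 [[195.  200.  205.  210.  215.  220.  225.  230.  235.  240.  245.  250.  255. ]
 [ 19.3  15.8  11.8   9.1   5.4   7.9   7.3   3.9   1.   -2.6  -6.   -9.5 -13.1]
 [ -5.6  -5.6  -5.6  -5.6  -5.6  -5.1  -4.8  -4.9  -4.9  -4.9  -4.9  -5.   -5. ]
 [ 16.9  15.7  16.8  13.   12.7  -7.4 -15.8 -15.7 -16.8 -16.3 -16.3 -16.1 -15.9]]
340 
 [[195.  200.  205.  210.  215.  220.  225.  230.  235.  240.  245.  250.  255. ]
 [ 19.2  15.6  11.4   8.3   5.5   1.2  -2.6   3.    0.3  -2.9  -6.6 -10.2 -27.9]
 [ 10.4  10.4  10.5  10.4  10.3  10.4  10.5   9.2   9.2   9.2   9.2   9.3  10.9]
 [ 16.9  16.7  18.1  15.6  12.2  14.   13.7 -13.2 -14.9 -15.5 -14.8 -14.6  17.2]]
wrist5
325 
 [[195.  200.  205.  210.  215.  220.  225.  230.  235.  240.  245.  250.  255. ]
 [ 20.
[... 1296 characters left out ...]
230.   235.   240.   245.   250.   255. ]
 [  17.5   13.7   11.    11.1   10.6    8.2    5.     9.9   10.3   10.5   33.5   34.1   33.6]
 [  -5.8   -5.8   -5.7   -5.3   -5.1   -5.    -5.    -4.4   -4.1   -3.9   -2.2   -2.1   -2. ]
 [  24.3   24.3   19.4    5.6   -5.1   -8.3   -9.   -32.8  -42.3  -50.  -113.3 -118.4 -120.9]]
340 
 [[ 195.   200.   205.   210.   215.   220.   225.   230.   235.   240.   245.   250.   255. ]
 [  17.6   13.8    9.8    7.     3.3    6.     4.5    1.5   -1.7   10.3   34.3   33.7   33.9]
 [  10.7   10.8   10.8   10.7   10.7    9.7    9.5    9.4    9.4    7.5    4.3    4.2    4. ]
 [  24.    23.5   24.2   20.1   19.6   -1.6   -7.7   -9.1   -9.6  -49.6 -115.1 -117.5 -121.4]]
  return _methods._mean(a, axis=axis, dtype=dtype,
  ret = ret.dtype.type(ret / rcount)
```

View pics/wrist5c.png

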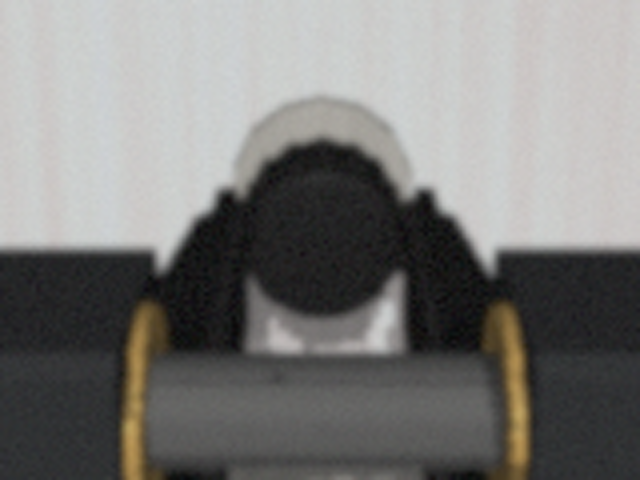

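View pics/wrist6c.png

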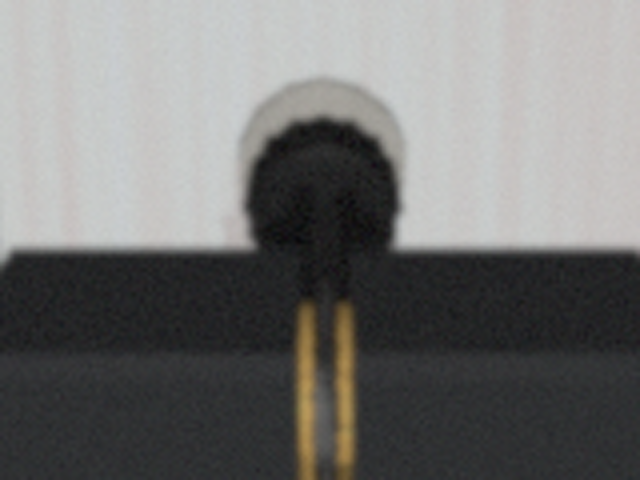

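Run:
```python
from h import *
np.set_printoptions(suppress=True,precision=1,linewidth=200)
snap('scene','scene6');snap('top','top6')
s=env.state(); r=R.from_euler('xyz',s['tcp_rot']); tcp=s['eef_pos'];print(tcp)
for f in('scene6','top6'):
    C=load(f)
    L=np.array([[0,0,0],[0,0,-19],[0,0,-78],[10,0,0],[-10,0,0]])
    q=proj(C,tcp+r.apply(L)); print(f,q)
    x,y=q[0].astype(int); x0,y0=x-60,y-70
    i=C['p'][y0:y0+100,x0:x0+130,::-1].copy(); i=cv2.resize(i,None,fx=6,fy=6,interpolation=cv2.INTER_CUBIC)
    for k in q[:3]: cv2.circle(i,tuple(int(v) for v in ((k-[x0,y0])*6+2.5)),4,(0,0,255),1)
    cv2.imwrite(f'pics/{f}c.png',i)
```

```text
[ 453.6 -318.9   83.7]
scene6 [[254.1 204.4]
 [254.6 198.9]
 [256.  181.8]
 [253.1 205.1]
 [255.  203.7]]
top6 [[372.4 210.9]
 [372.6 213.8]
 [373.3 223.2]
 [372.8 208.5]
 [372.  213.4]]
```

View pics/scene6c.png

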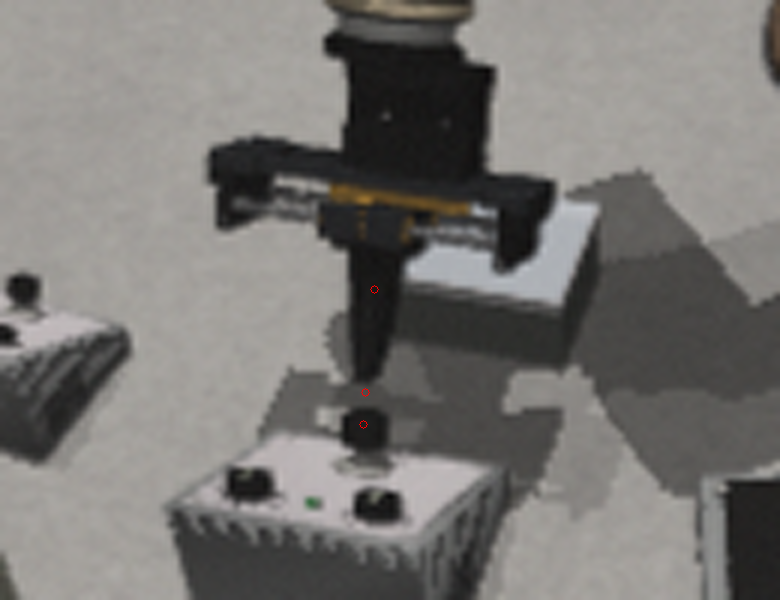

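View pics/top6c.png

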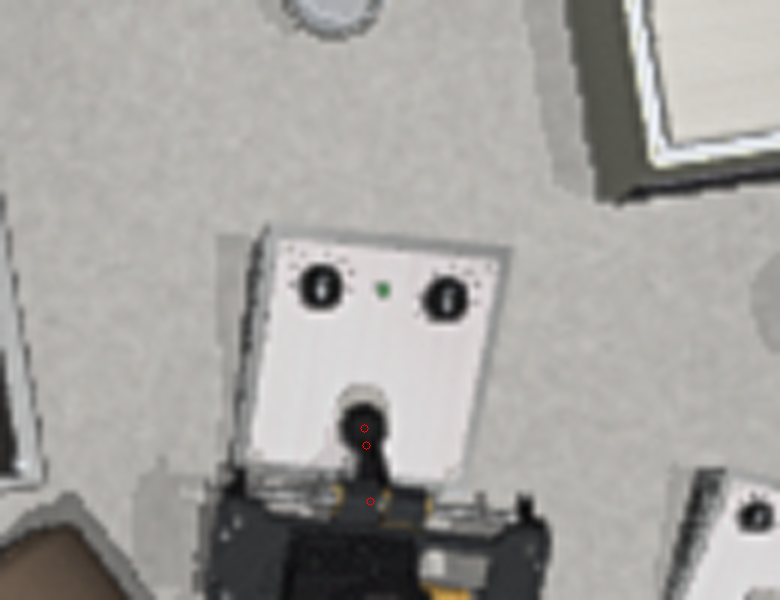

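Run:
```python
from h import *
np.set_printoptions(suppress=True,precision=1,linewidth=200)
tcp=np.array([453.6,-318.9,83.7]);r=R.from_euler('xyz',[3.137,-.612,-.126])
C=load('scene6')
for u in (254,255,256):
    print(u,np.c_[np.arange(176,206,2),r.inv().apply(dep(C,[(u,v) for v in range(176,206,2)],0)-tcp)].T)
W=load('wrist4'); tcp=np.array([459.6,-320.3,79.4]);r=R.from_euler('xyz',[3.138,-.616,-.126])
for u in (268,272,275,378,381,384): print(u,np.c_[np.arange(222,246,2),r.inv().apply(dep(W,[(u,v) for v in range(222,246,2)],0)-tcp)].T)
```

```text
254 [[ 176.   178.   180.   182.   184.   186.   188.   190.   192.   194.   196.   198.   200.   202.   204. ]
 [  14.1    8.1   12.9    9.6   10.7    9.7   13.6   13.4    6.7    9.7    8.7 -125.7 -121.1   -5.1   11.3]
 [   3.8    5.2    3.1    3.6    2.7    2.5    0.7    0.2    1.8    0.2   -0.    41.6   39.5    2.6   -3.1]
 [ -99.6  -91.7  -86.1  -78.7  -72.3  -65.3  -59.5  -52.8  -44.3  -38.3  -31.2   12.5   18.8   -6.8   -4.6]]
255 [[ 176.   178.   180.   182.   184.   186.   188.   190.   192.   194.   196.   198.   200.   202.   204. ]
 [  10.2    6.4    9.6    6.6   13.4    9.5    9.6   11.8   12.6    8.7   11.4 -126.6 -124.    -4.8   15.3]
 [   1.7    2.3    0.8    1.1   -1.5   -0.9   -1.5   -2.7   -3.5   -2.9   -4.3   38.1   36.6   -1.    -7.8]
 [ -99.3  -91.8  -85.9  -78.5  -73.4  -65.8  -59.1  -52.9  -46.4  -38.6  -32.5   12.1   19.    -7.4   -6.3]]
256 [[ 176.   178.   180.   182.   184.   186.   188.   190.   192.   194.   196.   198.   200.   202.   204. ]
 [   4.8   20.6   14.9    9.1    8.7    8.1    8.2   13.7   12.6   15.6    4.2 -128.7 -120.7   -3.6    7. ]
 [  -0
[... 1340 characters left out ...]
4  28.4  28.4]
 [ 16.9  18.1  15.7 -31.5 -33.1 -33.2 -36.4 -39.8 -42.8 -43.6 -43.9 -44. ]]
381 [[222.  224.  226.  228.  230.  232.  234.  236.  238.  240.  242.  244. ]
 [ -1.6  -2.8  -4.7  10.4  10.4  10.3  10.5  10.3   9.3   8.7   8.6   8.8]
 [ 41.2  41.1  41.3  32.1  31.5  31.1  30.3  29.9  29.9  29.7  29.2  28.6]
 [ 17.9  16.8  17.6 -30.8 -34.2 -37.1 -41.1 -43.6 -43.9 -45.5 -48.  -51.2]]
384 [[222.  224.  226.  228.  230.  232.  234.  236.  238.  240.  242.  244. ]
 [ -1.4  -3.3  -4.1  -5.6  -7.6  10.3  10.6  10.7  10.3  10.1  10.4   9.2]
 [ 43.3  43.6  43.2  43.2  43.5  32.7  32.   31.3  31.   30.5  29.9  30. ]
 [ 17.1  18.1  16.   15.7  16.9 -37.2 -41.2 -44.6 -46.6 -49.1 -52.5 -52.4]]
```

The depth data from the wrist and scene cameras agree. The real fingertips end about 28 mm behind the reported TCP, so my grip closed above the knob and the knob never moved. I'll reopen the gripper, go about 41 mm deeper and grip again.

Call:
arm_command:
  steps:
    - {"dx": 0,"dy": 0,"dz": 0,"rx": 0,"ry": 0,"rz": 0,"claw": -0.2}
    - {"dx": 0,"dy": 0,"dz": 0,"rx": 0,"ry": 0,"rz": 0,"claw": -0.2}
    - {"dx": 0,"dy": 0,"dz": 0,"rx": 0,"ry": 0,"rz": 0,"claw": -0.2}
    - {"dx": 0,"dy": 0,"dz": 0,"rx": 0,"ry": 0,"rz": 0,"claw": -0.2}
    - {"dx": 0,"dy": 0,"dz": 0,"rx": 0,"ry": 0,"rz": 0,"claw": -0.2}
    - {"dx": 0,"dy": 0,"dz": 0.01,"rx": 0,"ry": 0,"rz": 0,"claw": -0.2}
    - {"dx": 0,"dy": 0,"dz": 0.015,"rx": 0,"ry": 0,"rz": 0,"claw": -0.2}
    - {"dx": 0,"dy": 0,"dz": 0.01,"rx": 0,"ry": 0,"rz": 0,"claw": -0.2}
    - {"dx": 0,"dy": 0,"dz": 0,"rx": 0,"ry": 0,"rz": 0,"claw": -0.2}
    - {"dx": 0,"dy": 0,"dz": 0,"rx": 0,"ry": 0,"rz": 0,"claw": -0.2}

```text
t: 5.8
eef_pos: [470.6, -321.1, 58.7]
tcp_rot: [3.137, -0.612, -0.126]
ft_force: [0.0, -0.8, -0.8]
opening: 0.6
```

Run:
```python
from h import *
np.set_printoptions(suppress=True,precision=1,linewidth=200)
r0=R.from_euler('xyz',[np.pi,-.611,-.128]); t=np.array([453.6,-318.9,83.7])+r0.apply([0,0,41]); print(t)
plan(t,[np.pi,-.611,-.128],1,nd=4)
s=env.state();r=R.from_euler('xyz',s['tcp_rot'])
snap('wrist','wrist7'); W=load('wrist7')
print(np.c_[np.arange(195,290,5),r.inv().apply(dep(W,[(326,v) for v in range(195,290,5)],0)-s['eef_pos'])].T)
```

```text
[ 476.9 -321.9   50.1]
t 5.8 from [ 470.6 -321.1   58.7] [ 3.1 -0.6 -0.1] F [ 0.  -0.8 -0.8] open 0.6
[0.0004, -0.0001, 0.0133, 0.0022, -0.0004, 0.001]
[[ 195.   200.   205.   210.   215.   220.   225.   230.   235.   240.   245.   250.   255.   260.   265.   270.   275.   280.   285. ]
 [  24.2   21.1   17.8   14.2   12.4    9.    12.    11.4    9.4    6.4    3.4    0.7   -2.4   -5.5   -8.7   28.3   28.    27.7   26.5]
 [   0.2    0.2    0.2    0.2    0.2    0.2    0.2    0.2    0.2    0.2    0.2    0.2    0.2    0.2    0.2    0.2    0.2    0.2    0.2]
 [  -4.9   -5.9   -6.1   -5.4  -10.8  -10.7  -30.   -36.8  -39.7  -39.5  -39.3  -40.1  -39.8  -39.8  -39.5 -119.2 -121.6 -123.8 -124.4]]
```

View pics/wrist7.png

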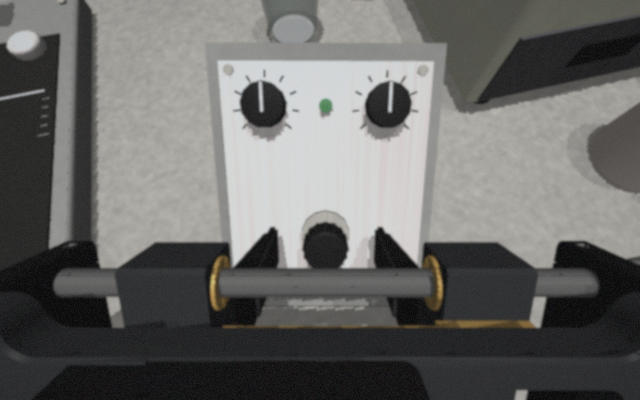

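Call:
arm_command:
  steps:
    - {"dx": 0,"dy": 0,"dz": 0.006,"rx": 0,"ry": 0,"rz": 0,"claw": -0.2}
    - {"dx": 0,"dy": 0,"dz": 0.005,"rx": 0,"ry": 0,"rz": 0,"claw": -0.2}
    - {"dx": 0,"dy": 0,"dz": 0,"rx": 0,"ry": 0,"rz": 0,"claw": 0}
    - {"dx": 0,"dy": 0,"dz": 0,"rx": 0,"ry": 0,"rz": 0,"claw": 1}
    - {"dx": 0,"dy": 0,"dz": 0,"rx": 0,"ry": 0,"rz": 0,"claw": 1}
    - {"dx": 0,"dy": 0,"dz": 0,"rx": 0,"ry": 0,"rz": 0,"claw": 1}
    - {"dx": 0,"dy": 0,"dz": 0,"rx": 0,"ry": 0,"rz": 0,"claw": 1}
    - {"dx": 0,"dy": 0,"dz": 0,"rx": 0,"ry": 0,"rz": 0,"claw": 1}
    - {"dx": 0,"dy": 0,"dz": 0,"rx": 0,"ry": 0,"rz": 0,"claw": 1}

```text
t: 6.98
eef_pos: [475.9, -321.4, 51.6]
tcp_rot: [3.137, -0.612, -0.125]
ft_force: [-0.3, 2.0, -1.5]
opening: 0.266
```

Now it is gripped: the opening is 0.266, about 26 mm. Pulling out next.

Call:
arm_command:
  steps:
    - {"dx": 0,"dy": 0,"dz": -0.004,"rx": 0,"ry": 0,"rz": 0,"claw": 1}
    - {"dx": 0,"dy": 0,"dz": -0.004,"rx": 0,"ry": 0,"rz": 0,"claw": 1}
    - {"dx": 0,"dy": 0,"dz": -0.004,"rx": 0,"ry": 0,"rz": 0,"claw": 1}
    - {"dx": 0,"dy": 0,"dz": -0.004,"rx": 0,"ry": 0,"rz": 0,"claw": 1}

```text
t: 7.48
eef_pos: [468.1, -320.3, 62.8]
tcp_rot: [3.137, -0.612, -0.125]
ft_force: [-1.3, 1.9, 2.1]
opening: 0.266
```

Run:
```python
from h import *
np.set_printoptions(suppress=True,precision=1,linewidth=200)
s=env.state();r=R.from_euler('xyz',s['tcp_rot']); print(r.inv().apply(s['eef_pos']-[475.9,-321.4,51.6]),s['ft_force'],s['opening'])
snap('wrist','wrist8'); W=load('wrist8')
print(np.c_[np.arange(195,290,5),r.inv().apply(dep(W,[(326,v) for v in range(195,290,5)],0)-s['eef_pos'])].T)
```

```text
[  0.   -0.  -13.6] [-1.3  1.9  2.1] 0.2664705168710369
[[ 195.   200.   205.   210.   215.   220.   225.   230.   235.   240.   245.   250.   255.   260.   265.   270.   275.   280.   285. ]
 [  23.2   20.2   16.7   13.9   10.6    7.3    3.9   11.8   11.4    9.7    7.3    4.2    1.1   -1.7   -4.4   28.8   28.4   27.4   26.2]
 [   0.2    0.2    0.2    0.2    0.2    0.2    0.2    0.2    0.2    0.2    0.2    0.2    0.2    0.2    0.2    0.2    0.2    0.2    0.2]
 [  -0.3   -2.1   -1.8   -4.3   -4.9   -5.3   -5.8  -38.   -45.   -47.9  -48.8  -48.3  -47.7  -48.   -48.5 -120.1 -122.4 -123.3 -123.7]]
```

View pics/wrist8.png

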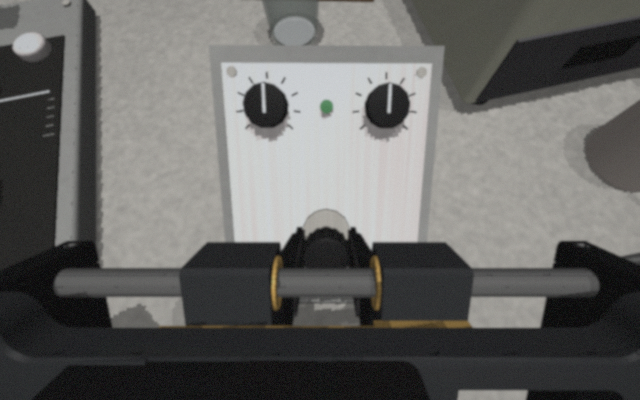

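Call:
arm_command:
  steps:
    - {"dx": 0,"dy": 0,"dz": -0.002,"rx": 0,"ry": 0,"rz": 0,"claw": 1}
    - {"dx": 0,"dy": 0,"dz": -0.001,"rx": 0,"ry": 0,"rz": 0,"claw": 1}

```text
t: 7.78
eef_pos: [467.4, -320.1, 63.7]
tcp_rot: [3.138, -0.612, -0.125]
ft_force: [13.1, -0.8, -16.5]
opening: 0.271
```

Call:
arm_command:
  steps:
    - {"dx": 0,"dy": 0,"dz": 0,"rx": 0,"ry": 0,"rz": 0,"claw": 0.2}
    - {"dx": 0,"dy": 0,"dz": 0,"rx": 0,"ry": 0,"rz": 0,"claw": -0.2}
    - {"dx": 0,"dy": 0,"dz": 0,"rx": 0,"ry": 0,"rz": 0,"claw": -0.2}
    - {"dx": 0,"dy": 0,"dz": 0,"rx": 0,"ry": 0,"rz": 0,"claw": -0.2}
    - {"dx": 0,"dy": 0,"dz": -0.02,"rx": 0,"ry": 0,"rz": 0,"claw": -0.2}
    - {"dx": 0,"dy": 0,"dz": -0.04,"rx": 0,"ry": 0,"rz": 0,"claw": -0.2}
    - {"dx": 0,"dy": 0,"dz": -0.04,"rx": 0,"ry": 0,"rz": 0,"claw": -1}

```text
t: 8.65
eef_pos: [420.8, -313.7, 129.2]
tcp_rot: [3.141, -0.609, -0.126]
ft_force: [0.0, 1.4, -0.5]
opening: 0.655
```

Run:
```python
from h import *
np.set_printoptions(suppress=True,precision=1,linewidth=200)
snap('wrist','wrist9'); W=load('wrist9')
P=dep(W,[(u,v) for u in range(290,380,8) for v in (150,160,170)],0); c=P.mean(0)
cv2.imwrite('pics/w9c.png',cv2.resize(W['p'][60:260,220:420,::-1],None,fx=3,fy=3))
i=(W['p'].max(2)<60); ys,xs=np.where(i[170:240,290:370]); print(xs.mean()+290,ys.mean()+170)
n=np.array([-.58,.07,.81]); k=dep(W,[(xs.mean()+290,ys.mean()+170)],2); print(k,(k-c)@n, (P-c)@n)
s=env.state(); print(s['eef_pos'],s['tcp_rot'],s['t'],s['opening'])
```

```text
326.33109017496633 211.3701211305518
[[ 441.2 -316.8  103.6]] [47.6] [-0.1 -0.6 -0.3 -1.   0.6 -0.8 -0.6 -0.7 -0.7  0.9  0.4  1.2 -0.2 -0.9  1.1 -0.5  0.3  0.3 -0.8 -0.8 -0.  -0.2  0.3  0.9  1.  -0.7 -0.1  0.2 -0.   0.1 -0.3 -0.4  0.4 -0.2  1.4  1.2]
[ 419.8 -313.7  131.6] [ 3.1 -0.6 -0.1] 8.7 0.693237981532152
```

View pics/wrist9.png

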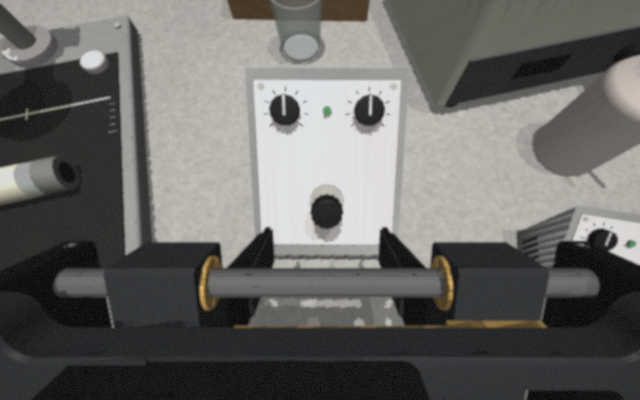

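Knob top is now 47.6 mm off the panel (34 + 13.6), and the pull ended at a firm stop, so it is pulled out. Next is the tube.

Run:
```python
from h import *
plan([470,-4,130],[np.pi,-.69,.13],8)
print(env.state()['joints'])
```

```text
t 8.7 from [ 419.8 -313.7  131.6] [ 3.138 -0.61  -0.125] F [0.2 0.8 1.8] open 0.69
[0.001, -0.049, 0.001, 0.013, 0.006, -0.016]
[0.003, -0.049, 0.002, 0.013, 0.006, -0.016]
[0.004, -0.049, 0.003, 0.013, 0.006, -0.016]
[0.005, -0.049, 0.004, 0.013, 0.006, -0.016]
[0.006, -0.048, 0.005, 0.013, 0.006, -0.016]
[0.007, -0.048, 0.006, 0.013, 0.006, -0.016]
[0.008, -0.048, 0.007, 0.013, 0.006, -0.016]
[0.01, -0.047, 0.008, 0.013, 0.006, -0.016]
[-1.03427152  0.34533796  2.242205    1.28999243  0.48757129 -0.49438068]
```

Call:
arm_command:
  steps:
    - {"dx": 0.001,"dy": -0.049,"dz": 0.001,"rx": 0.013,"ry": 0.006,"rz": -0.016,"claw": -1}
    - {"dx": 0.003,"dy": -0.049,"dz": 0.002,"rx": 0.013,"ry": 0.006,"rz": -0.016,"claw": -1}
    - {"dx": 0.004,"dy": -0.049,"dz": 0.003,"rx": 0.013,"ry": 0.006,"rz": -0.016,"claw": -1}
    - {"dx": 0.005,"dy": -0.049,"dz": 0.004,"rx": 0.013,"ry": 0.006,"rz": -0.016,"claw": -1}
    - {"dx": 0.006,"dy": -0.048,"dz": 0.005,"rx": 0.013,"ry": 0.006,"rz": -0.016,"claw": -1}
    - {"dx": 0.007,"dy": -0.048,"dz": 0.006,"rx": 0.013,"ry": 0.006,"rz": -0.016,"claw": -1}
    - {"dx": 0.008,"dy": -0.048,"dz": 0.007,"rx": 0.013,"ry": 0.006,"rz": -0.016,"claw": -1}
    - {"dx": 0.01,"dy": -0.047,"dz": 0.008,"rx": 0.013,"ry": 0.006,"rz": -0.016,"claw": -1}
    - {"dx": 0,"dy": 0,"dz": 0,"rx": 0,"ry": 0,"rz": 0,"claw": -1}

```text
t: 9.82
eef_pos: [470.6, 2.8, 130.4]
tcp_rot: [3.141, -0.689, 0.136]
ft_force: [0.2, -1.2, -0.3]
opening: 0.999
```

Run:
```python
from h import *
plan([470,-4,79],[np.pi,-.69,.13],3)
print(env.state()['joints'])
snap('wrist','wrist10')
```

```text
t 9.82 from [470.6   2.8 130.4] [ 3.141 -0.689  0.136] F [ 0.2 -1.2 -0.3] open 1.0
[-0.014, 0.003, 0.016, -0.001, 0.0, 0.001]
[-0.014, 0.003, 0.016, -0.001, 0.0, 0.001]
[-0.014, 0.003, 0.016, -0.001, 0.0, 0.001]
[-0.31541911  0.2862699   2.48192107  2.30730984  0.38286391 -1.13206421]
```

View pics/wrist10.png

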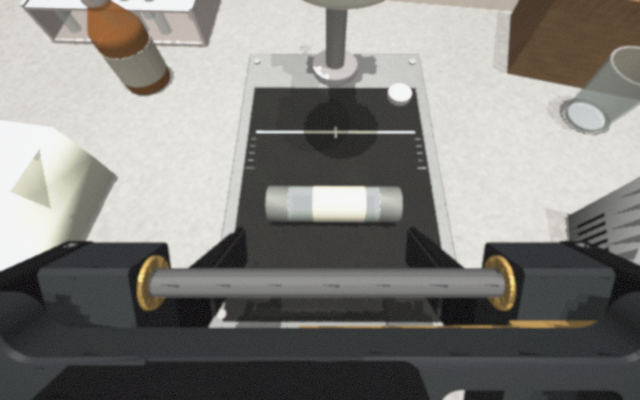

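Run:
```python
from h import *
W=load('wrist10')
cv2.imwrite('pics/w10c.png',cv2.resize(W['p'][110:240,245:435,::-1],None,fx=4,fy=4,interpolation=cv2.INTER_CUBIC))
```

```text
(no output)
```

View pics/w10c.png

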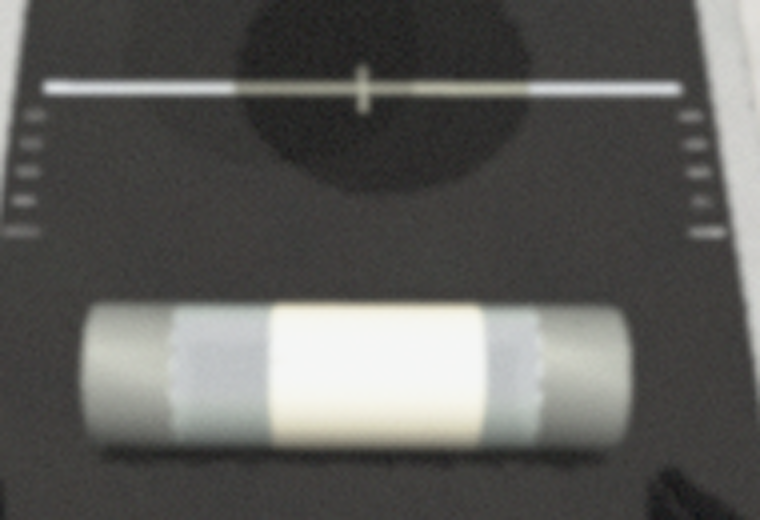

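Run:
```python
from h import *
np.set_printoptions(suppress=True,precision=1)
W=load('wrist10'); t=lambda L:np.array(L)/4+[245-.4,110-.4]
L=onz(W,t([(43,88),(682,89),(362,88.5)]),32); print('line',L,'yaw',np.arctan2(L[1,0]-L[0,0],L[0,1]-L[1,1]))
# tube centre: fit from upper/lower silhouettes tangents
o=W['xyz']
def axis(col):
    yaw=.13;u=np.array([np.cos(yaw),np.sin(yaw),0]);
    res=[]
    d=ray(W,t([(col,303.5),(col,447)]))
    ang=[np.arctan2(x[2],x@u) for x in d]; a=sum(ang)/2; half=(ang[0]-ang[1])/2
    # direction bisector, hit z=50 plane
    s=(50-o[2])/np.tan(a); return s,half,18/np.sin(half),np.hypot(s,50-o[2])
print(axis(120),axis(356),axis(600))
d=t([(81,375),(632,376),(356.5,375.5)]); E=onz(W,d,50); print('tube',E,'yaw',np.arctan2(E[1,0]-E[0,0],E[0,1]-E[1,1]),np.linalg.norm(E[0]-E[1]))
yaw=.13;u=np.array([np.cos(yaw),np.sin(yaw),0]);v=np.array([-u[1],u[0],0])
for n,c in (('line',L[2]),('tubebis',o)): print(n,c@u,c@v)
print('tube E',E@u,E@v,'bis u',o@u+axis(356)[0])
```

```text
line [[617.5 108.7  32. ]
 [642.9 -81.6  32. ]
 [630.2  13.7  32. ]] yaw 0.13307462742436332
(np.float64(129.29945977997372), np.float64(0.05875723942781186), np.float64(306.52157228909294), np.float64(306.22400951374357)) (np.float64(129.59497199355923), np.float64(0.058733723546178895), np.float64(306.6441565420299), np.float64(306.3489031631935)) (np.float64(129.90050662860472), np.float64(0.05870933588707683), np.float64(306.77138901096316), np.float64(306.47827871751116))
tube [[518.   71.5  50. ]
 [536.4 -65.6  50. ]
 [527.2   2.9  50. ]] yaw 0.13300206672735865 138.32082414417454
line 626.6545023971723 -68.13156817860377
tubebis 393.5964546621789 -58.25132652178281
tube E [522.9 523.3 523.1] [   3.7 -134.6  -65.5] bis u 523.1914266557382
```

```bash
cat >> h.py <<'E'
YAW=.132
def W_(u,v,z):
    c,s=np.cos(YAW),np.sin(YAW); return np.array([u*c-v*s,u*s+v*c,z])
def uv(p): 
    c,s=np.cos(YAW),np.sin(YAW); return np.array([p[0]*c+p[1]*s,-p[0]*s+p[1]*c,p[2]])
E
python3 - <<'E'
from h import *
L=np.array([630.2,13.7,32]);T=np.array([527.2,2.9,50]); print(uv(L),uv(T))
v=uv(T)[1]
plan(W_(485,v,30),[np.pi,-.69,.105],5)
E
```

```text
[626.52081787 -69.36421826  32.        ] [522.99538803 -66.5137136   50.        ]
t 9.88 from [470.7   1.7 130.4] [ 3.141 -0.689  0.134] F [ 0.4 -0.4  1. ] open 1.0
[-0.012, 0.002, 0.022, -0.002, 0.0, 0.003]
[-0.012, 0.002, 0.022, -0.002, 0.0, 0.003]
[-0.012, 0.002, 0.022, -0.002, 0.0, 0.003]
[-0.012, 0.001, 0.022, -0.002, 0.0, 0.003]
[-0.012, 0.001, 0.022, -0.002, 0.0, 0.003]
```

Call:
arm_command:
  steps:
    - {"dx": -0.012,"dy": 0.002,"dz": 0.022,"rx": -0.002,"ry": 0,"rz": 0.003,"claw": -0.5}
    - {"dx": -0.012,"dy": 0.002,"dz": 0.022,"rx": -0.002,"ry": 0,"rz": 0.003,"claw": -0.5}
    - {"dx": -0.012,"dy": 0.002,"dz": 0.022,"rx": -0.002,"ry": 0,"rz": 0.003,"claw": -0.5}
    - {"dx": -0.012,"dy": 0.001,"dz": 0.022,"rx": -0.002,"ry": 0,"rz": 0.003,"claw": -0.5}
    - {"dx": -0.012,"dy": 0.001,"dz": 0.02,"rx": -0.002,"ry": 0,"rz": 0.003,"claw": -0.5}
    - {"dx": 0,"dy": 0,"dz": 0,"rx": 0,"ry": 0,"rz": 0,"claw": -0.5}
    - {"dx": 0,"dy": 0,"dz": 0,"rx": 0,"ry": 0,"rz": 0,"claw": -0.5}

```text
t: 10.75
eef_pos: [491.4, -10.7, 30.9]
tcp_rot: [-3.141, -0.69, 0.093]
ft_force: [0.7, 0.3, 0.2]
opening: 0.752
```

Run:
```python
from h import *
plan(W_(505,-66.5,25),[np.pi,-.69,.105],3,nd=4); print(uv(env.state()['eef_pos']))
snap('wrist','wrist11');snap('scene','scene11')
i=load('scene11')['p'][150:330,230:430,::-1]; cv2.imwrite('pics/s11c.png',cv2.resize(i,None,fx=3,fy=3,interpolation=cv2.INTER_CUBIC))
```

```text
t 10.75 from [491.4 -10.7  30.9] [-3.141 -0.69   0.093] F [0.7 0.3 0.2] open 0.75
[0.0045, -0.004, 0.0069, 0.0015, -0.0, -0.0019]
[0.0045, -0.004, 0.0069, 0.0015, -0.0, -0.0019]
[0.0046, -0.0039, 0.0069, 0.0015, -0.0, -0.0019]
[485.70970681 -75.32862238  30.85925828]
```

View pics/wrist11.png

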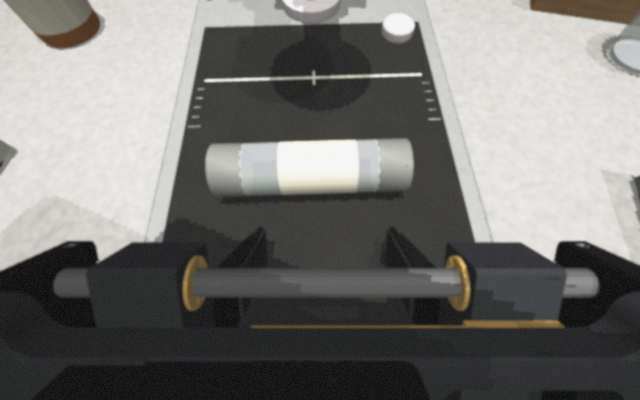

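View pics/s11c.png

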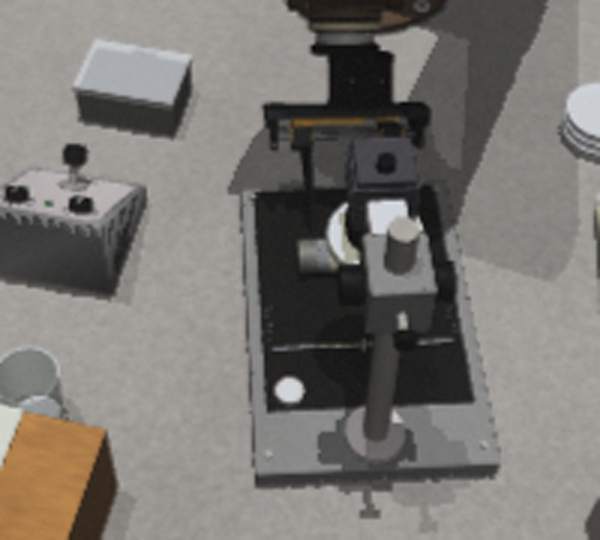

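Call:
arm_command:
  steps:
    - {"dx": 0.003,"dy": -0.004,"dz": 0.005,"rx": 0.001,"ry": 0,"rz": -0.002,"claw": -0.5}
    - {"dx": 0.004,"dy": -0.004,"dz": 0.006,"rx": 0.002,"ry": 0,"rz": -0.002,"claw": -0.5}
    - {"dx": 0.004,"dy": -0.003,"dz": 0.006,"rx": 0.001,"ry": 0,"rz": -0.001,"claw": -0.5}
    - {"dx": 0.001,"dy": 0,"dz": 0.002,"rx": 0,"ry": 0,"rz": 0,"claw": -0.5}
    - {"dx": 0,"dy": 0,"dz": 0,"rx": 0,"ry": 0,"rz": 0,"claw": -0.5}

```text
t: 11.48
eef_pos: [509.5, 0.9, 27.0]
tcp_rot: [3.14, -0.694, 0.107]
ft_force: [0.4, 0.2, 0.7]
opening: 0.747
```

Run:
```python
from h import *
np.set_printoptions(suppress=True,precision=1,linewidth=180)
s=env.state();print(uv(s['eef_pos']))
plan(W_(545,-68,25),[np.pi,-.69,.105],10,nd=4)
snap('wrist','wrist12');W=load('wrist12')
for u in (256,396): print(np.array([uv(p) for p in dep(W,[(u,v) for v in range(222,246,3)],0)]).T)
```

```text
[505.2 -66.2  27. ]
t 11.47 from [509.5   0.9  27. ] [ 3.1 -0.7  0.1] F [0.4 0.2 0.7] open 0.75
[0.0037, 0.0001, 0.0034, 0.0001, -0.0003, 0.0001]
[0.0037, 0.0001, 0.0034, 0.0001, -0.0003, 0.0001]
[0.0037, 0.0001, 0.0034, 0.0001, -0.0003, 0.0001]
[0.0037, 0.0001, 0.0034, 0.0001, -0.0003, 0.0001]
[0.0037, 0.0001, 0.0034, 0.0001, -0.0003, 0.0001]
[0.0037, 0.0001, 0.0034, 0.0001, -0.0003, 0.0001]
[0.0037, 0.0001, 0.0034, 0.0001, -0.0003, 0.0001]
[0.0037, 0.0001, 0.0034, 0.0001, -0.0003, 0.0001]
[0.0037, 0.0001, 0.0034, 0.0001, -0.0003, 0.0001]
[0.0037, 0.0001, 0.0034, 0.0001, -0.0003, 0.0001]
[[508.8 506.6 504.2 491.6 488.5 485.6 483.6 481.1]
 [-18.8 -18.9 -19.2 -25.9 -26.8 -27.7 -28.  -28.7]
 [ 32.3  32.1  33.   61.   64.6  67.9  68.7  71.3]]
[[ 506.3  503.4  502.   489.4  486.   483.4  481.4  479. ]
 [-113.3 -112.5 -112.7 -105.  -103.6 -102.8 -102.3 -101.5]
 [  32.2   34.    32.1   61.2   65.9   68.4   69.5   71.9]]
```

View pics/wrist12.png

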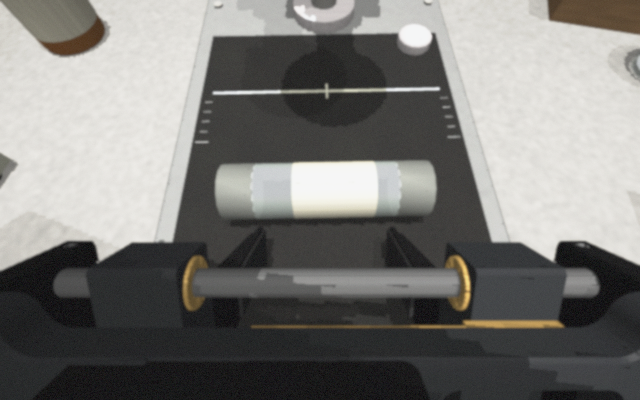

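Call:
arm_command:
  steps:
    - {"dx": 0.0015,"dy": 0,"dz": 0.006,"rx": 0,"ry": 0,"rz": 0,"claw": -0.5}
    - {"dx": 0.0015,"dy": 0,"dz": 0.006,"rx": 0,"ry": 0,"rz": 0,"claw": -0.5}
    - {"dx": 0.003,"dy": 0,"dz": 0.0024,"rx": 0,"ry": 0,"rz": 0,"claw": -0.5}
    - {"dx": 0.003,"dy": 0,"dz": 0.0024,"rx": 0,"ry": 0,"rz": 0,"claw": -0.5}
    - {"dx": 0.003,"dy": 0,"dz": 0.0024,"rx": 0,"ry": 0,"rz": 0,"claw": -0.5}
    - {"dx": 0.003,"dy": 0,"dz": 0.0024,"rx": 0,"ry": 0,"rz": 0,"claw": -0.5}
    - {"dx": 0.003,"dy": 0,"dz": 0.0024,"rx": 0,"ry": 0,"rz": 0,"claw": -0.5}
    - {"dx": 0.003,"dy": 0,"dz": 0.0024,"rx": 0,"ry": 0,"rz": 0,"claw": -0.5}

```text
t: 12.52
eef_pos: [537.3, 3.6, 21.0]
tcp_rot: [3.14, -0.693, 0.106]
ft_force: [0.1, -0.1, -0.1]
opening: 0.75
```

```bash
cat >> h.py <<'E'
def look(f):
    s=env.state();print('t',s['t'],'uv',uv(s['eef_pos']).round(1),s['tcp_rot'].round(3),'F',s['ft_force'].round(1))
    snap('wrist',f)
E
python3 - <<'E'
from h import *
look('wrist13')
E
```

```text
t 12.525 uv [533.1 -67.2  21. ] [ 3.14  -0.693  0.106] F [ 0.1 -0.1 -0.1]
```

View pics/wrist13.png

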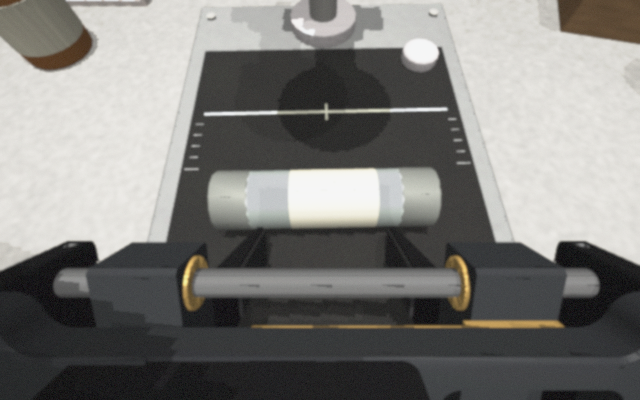

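Call:
arm_command:
  steps:
    - {"dx": 0.0035,"dy": 0,"dz": 0.0029,"rx": 0,"ry": 0,"rz": 0,"claw": -0.5}
    - {"dx": 0.004,"dy": 0,"dz": 0.0033,"rx": 0,"ry": 0,"rz": 0,"claw": -0.5}
    - {"dx": 0.004,"dy": 0,"dz": 0.0033,"rx": 0,"ry": 0,"rz": 0,"claw": -0.5}
    - {"dx": 0.004,"dy": 0,"dz": 0.0033,"rx": 0,"ry": 0,"rz": 0,"claw": -0.5}
    - {"dx": 0.004,"dy": 0,"dz": 0.0033,"rx": 0,"ry": 0,"rz": 0,"claw": -0.5}
    - {"dx": 0.004,"dy": 0,"dz": 0.0033,"rx": 0,"ry": 0,"rz": 0,"claw": -0.5}
    - {"dx": 0.0035,"dy": 0,"dz": 0.0029,"rx": 0,"ry": 0,"rz": 0,"claw": -0.5}
    - {"dx": 0.003,"dy": 0,"dz": 0.0024,"rx": 0,"ry": 0,"rz": 0,"claw": -0.5}

```text
t: 13.58
eef_pos: [570.7, 7.0, 21.2]
tcp_rot: [3.14, -0.694, 0.106]
ft_force: [-0.6, 0.6, 0.0]
opening: 0.748
```

Run:
```python
from h import *
look('wrist14')
W=load('wrist14'); cv2.imwrite('pics/w14c.png',cv2.resize(W['p'][105:245,185:465,::-1],None,fx=2.8,fy=2.8,interpolation=cv2.INTER_CUBIC))
```

```text
t 13.575 uv [566.7 -68.1  21.2] [ 3.14  -0.694  0.106] F [-0.6  0.6  0. ]
```

View pics/w14c.png

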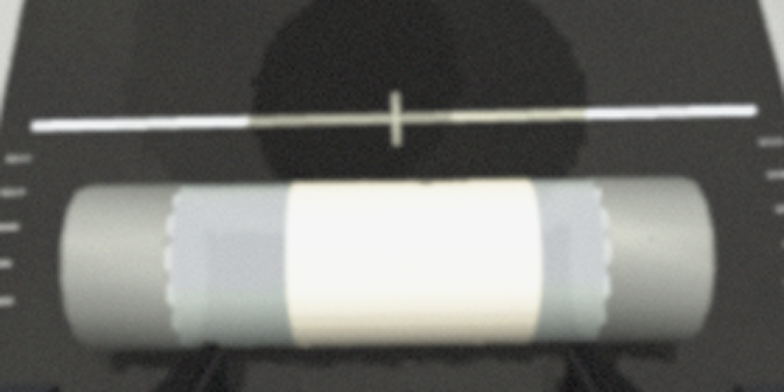

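```bash
cat >> h.py <<'E'
def tube(W,top,bot,L,Rr,lm,conv):
    # pixel picks: top/bottom silhouettes at mid, left/right end mids, line middle
    o=W['xyz']; uo=uv(o)
    d=ray(W,conv([top,bot])); D=np.array([uv(x) for x in d])
    a=np.arctan2(D[:,2],D[:,0]); h=(a[0]-a[1])/2; uc=uo[0]+(50-uo[2])/np.tan(a.mean())
    E=np.array([uv(p) for p in onz(W,conv([L,Rr]),50)]); ln=uv(onz(W,conv([lm]),32)[0])
    print('tube u %.1f (range check %.1f vs %.1f)'%(uc,18/np.sin(h),np.hypot(uc-uo[0],50-uo[2])),'ends',E.round(1).tolist(),'mid v %.1f'%E[:,1].mean(),'relyaw %.3f'%np.arctan2(E[1,0]-E[0,0],E[0,1]-E[1,1]),'line',ln.round(1),'to go %.1f lateral %.1f'%(ln[0]-uc,E[:,1].mean()-ln[1]))
E
python3 - <<'E'
from h import *
c=lambda L:np.array(L)/2.8+[185-.3,105-.3]
tube(load('wrist14'),(390,183),(390,346),(61,264),(714,257),(396,118),c)
E
```

```text
tube u 574.6 (range check 189.6 vs 187.1) ends [[576.7, 5.2, 50.0], [574.5, -138.1, 50.0]] mid v -66.5 relyaw -0.015 line [626.5 -69.6  32. ] to go 51.9 lateral 3.1
```

Call:
arm_command:
  steps:
    - {"dx": 0.0028,"dy": 0,"dz": 0.0023,"rx": -0.0016,"ry": 0,"rz": 0.002,"claw": -0.5}
    - {"dx": 0.0028,"dy": 0,"dz": 0.0023,"rx": -0.0016,"ry": 0,"rz": 0.002,"claw": -0.5}
    - {"dx": 0.0028,"dy": 0,"dz": 0.0023,"rx": -0.0016,"ry": 0,"rz": 0.002,"claw": -0.5}
    - {"dx": 0.0028,"dy": 0,"dz": 0.0023,"rx": -0.0016,"ry": 0,"rz": 0.002,"claw": -0.5}
    - {"dx": 0.0028,"dy": 0,"dz": 0.0023,"rx": -0.0016,"ry": 0,"rz": 0.002,"claw": -0.5}
    - {"dx": 0.0028,"dy": 0,"dz": 0.0023,"rx": -0.0016,"ry": 0,"rz": 0.002,"claw": -0.5}
    - {"dx": 0.0028,"dy": 0,"dz": 0.0023,"rx": 0,"ry": 0,"rz": 0,"claw": -0.5}
    - {"dx": 0.0025,"dy": 0,"dz": 0.002,"rx": 0,"ry": 0,"rz": 0,"claw": -0.5}

```text
t: 14.62
eef_pos: [595.2, 9.3, 21.3]
tcp_rot: [3.14, -0.694, 0.08]
ft_force: [-0.2, 0.5, -0.4]
opening: 0.75
```

Run:
```python
from h import *
look('wrist15'); snap('top','top15')
W=load('wrist15'); cv2.imwrite('pics/w15c.png',cv2.resize(W['p'][105:245,185:465,::-1],None,fx=2.8,fy=2.8,interpolation=cv2.INTER_CUBIC))
W=load('top15'); cv2.imwrite('pics/t15c.png',cv2.resize(W['p'][90:240,220:340,::-1],None,fx=4,fy=4,interpolation=cv2.INTER_CUBIC))
```

```text
t 14.625 uv [591.2 -69.1  21.3] [ 3.14  -0.694  0.08 ] F [-0.2  0.5 -0.4]
```

View pics/w15c.png

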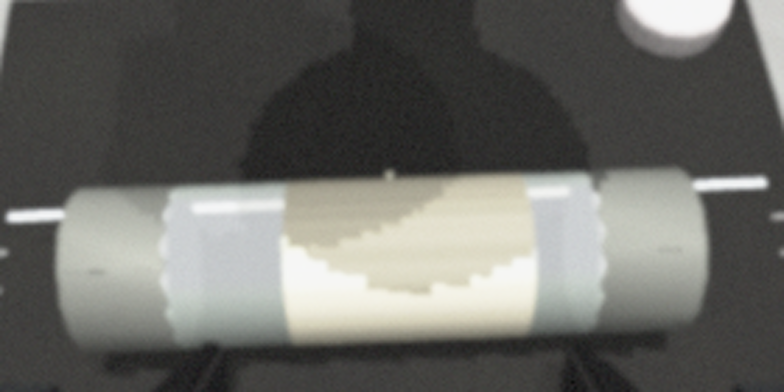

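View pics/t15c.png

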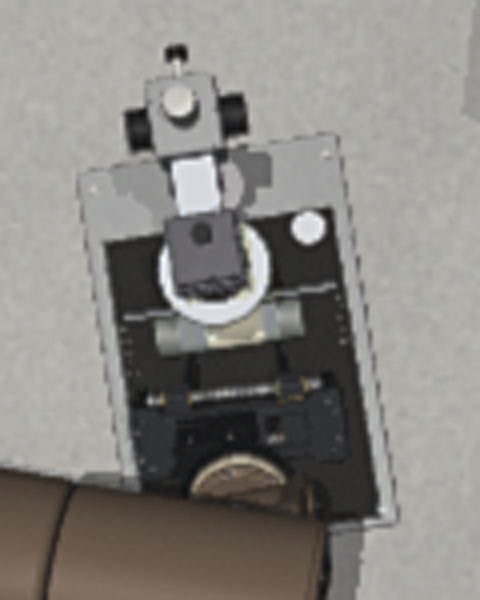

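Run:
```python
from h import *
c=lambda L:np.array(L)/2.8+[185-.3,105-.3]
tube(load('wrist15'),(386,180),(386,342),(57,269),(709,252),(388,200),c)
t=lambda L:np.array(L)/4+[220-.4,90-.4]
T=load('top15'); print([uv(p).round(1) for p in onz(T,t([(157,337),(303,320)]),50)],[uv(p).round(1) for p in onz(T,t([(123,318),(338,286)]),32)])
```

```text
tube u 600.1 (range check 190.9 vs 187.7) ends [[602.0, 4.7, 50.0], [598.6, -138.6, 50.0]] mid v -66.9 relyaw -0.024 line [626.2 -68.8  32. ] to go 26.0 lateral 1.9
[array([603. ,  -2.3,  50. ]), array([ 597.7, -133.1,   50. ])] [array([627.4,  26.7,  32. ]), array([ 625.7, -168.8,   32. ])]
```

Call:
arm_command:
  steps:
    - {"dx": 0.0024,"dy": 0,"dz": 0.002,"rx": 0,"ry": 0,"rz": 0,"claw": -0.5}
    - {"dx": 0.0024,"dy": 0,"dz": 0.002,"rx": 0,"ry": 0,"rz": 0,"claw": -0.5}
    - {"dx": 0.0024,"dy": 0,"dz": 0.002,"rx": 0,"ry": 0,"rz": 0,"claw": -0.5}
    - {"dx": 0.002,"dy": 0,"dz": 0.0017,"rx": 0.003,"ry": 0,"rz": -0.004,"claw": -0.5}
    - {"dx": 0.0015,"dy": 0,"dz": 0.0013,"rx": 0.004,"ry": 0,"rz": -0.005,"claw": -0.5}
    - {"dx": 0.0015,"dy": 0,"dz": 0.0013,"rx": 0.004,"ry": 0,"rz": -0.005,"claw": -0.5}
    - {"dx": 0.0015,"dy": 0,"dz": 0.0013,"rx": 0.004,"ry": 0,"rz": -0.005,"claw": -0.5}
    - {"dx": 0.0012,"dy": 0,"dz": 0.001,"rx": 0.004,"ry": 0,"rz": -0.005,"claw": -0.5}
    - {"dx": 0,"dy": 0,"dz": 0,"rx": 0,"ry": 0,"rz": 0,"claw": -0.5}
    - {"dx": 0,"dy": 0,"dz": 0,"rx": 0,"ry": 0,"rz": 0,"claw": -0.5}

```text
t: 15.98
eef_pos: [611.7, 10.6, 21.2]
tcp_rot: [3.139, -0.694, 0.132]
ft_force: [0.0, -0.0, -0.0]
opening: 0.748
```

Run:
```python
from h import *
look('wrist16'); snap('top','top16'); snap('scene','scene16')
W=load('wrist16'); cv2.imwrite('pics/w16c.png',cv2.resize(W['p'][105:245,185:465,::-1],None,fx=2.8,fy=2.8,interpolation=cv2.INTER_CUBIC))
W=load('top16'); cv2.imwrite('pics/t16c.png',cv2.resize(W['p'][140:190,240:320,::-1],None,fx=9,fy=9,interpolation=cv2.INTER_CUBIC))
W=load('scene16'); cv2.imwrite('pics/s16c.png',cv2.resize(W['p'][170:310,280:410,::-1],None,fx=4,fy=4,interpolation=cv2.INTER_CUBIC))
```

```text
t 15.975 uv [607.8 -70.   21.2] [ 3.139 -0.694  0.132] F [ 0. -0. -0.]
```

View pics/w16c.png

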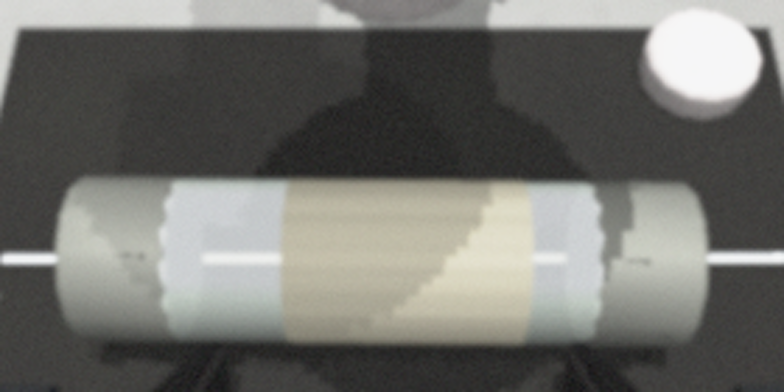

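View pics/t16c.png

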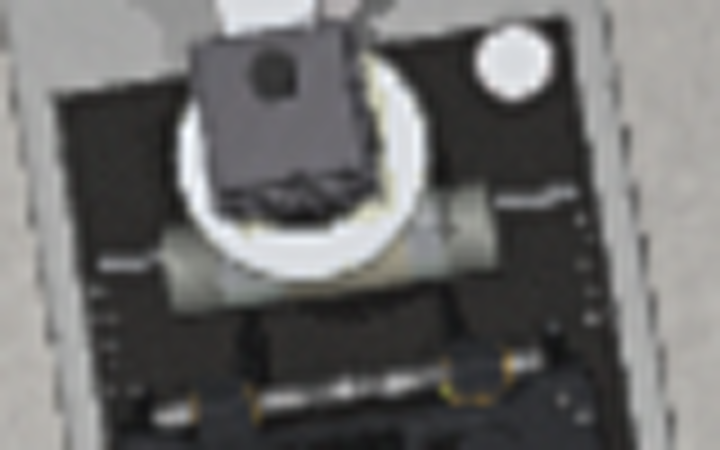

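View pics/s16c.png

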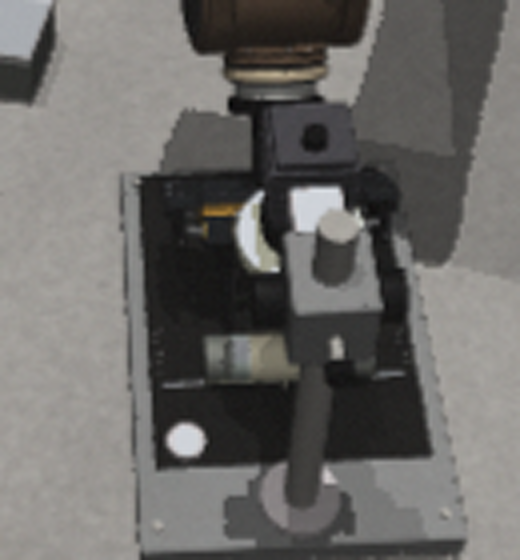

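Run:
```python
from h import *
c=lambda L:np.array(L)/2.8+[185-.3,105-.3]
tube(load('wrist16'),(383,178.5),(383,344),(57,261),(708,261),(383,258.5),c)
t=lambda L:np.array(L)/9+[240-.45,140-.45]
T=load('top16'); print([uv(p).round(1) for p in onz(T,t([(168,270),(492,225)]),50)],[uv(p).round(1) for p in onz(T,t([(98,265),(577,191)]),32)])
```

```text
tube u 616.5 (range check 186.7 vs 187.4) ends [[616.6, 4.6, 50.0], [616.5, -138.3, 50.0]] mid v -66.9 relyaw -0.001 line [626.1 -66.7  32. ] to go 9.7 lateral -0.2
[array([618.6,  -2.4,  50. ]), array([ 616.2, -131.9,   50. ])] [array([627.7,  26.3,  32. ]), array([ 627.1, -167.5,   32. ])]
```

Call:
arm_command:
  steps:
    - {"dx": 0.0017,"dy": 0,"dz": 0.0014,"rx": 0,"ry": 0,"rz": 0,"claw": -0.5}
    - {"dx": 0.0017,"dy": 0,"dz": 0.0014,"rx": 0,"ry": 0,"rz": 0,"claw": -0.5}
    - {"dx": 0.0017,"dy": 0,"dz": 0.0014,"rx": 0,"ry": 0,"rz": 0,"claw": -0.5}
    - {"dx": 0.0014,"dy": 0,"dz": 0.0012,"rx": 0,"ry": 0,"rz": 0,"claw": -0.5}
    - {"dx": 0.001,"dy": 0,"dz": 0.0008,"rx": 0,"ry": 0,"rz": 0,"claw": -0.5}
    - {"dx": 0.0005,"dy": 0,"dz": 0.0004,"rx": 0,"ry": 0,"rz": 0,"claw": -0.5}
    - {"dx": 0,"dy": 0,"dz": 0,"rx": 0,"ry": 0,"rz": 0,"claw": -0.5}
    - {"dx": 0,"dy": 0,"dz": 0,"rx": 0,"ry": 0,"rz": 0,"claw": -0.5}

```text
t: 17.12
eef_pos: [620.5, 11.9, 21.2]
tcp_rot: [3.139, -0.694, 0.132]
ft_force: [-0.9, -0.3, -0.2]
opening: 0.749
```

Run:
```python
from h import *
look('wrist17'); snap('top','top17'); snap('scene','scene17')
W=load('wrist17'); cv2.imwrite('pics/w17c.png',cv2.resize(W['p'][105:245,185:465,::-1],None,fx=2.8,fy=2.8,interpolation=cv2.INTER_CUBIC))
W=load('top17'); cv2.imwrite('pics/t17c.png',cv2.resize(W['p'][140:190,240:320,::-1],None,fx=9,fy=9,interpolation=cv2.INTER_CUBIC))
W=load('scene17'); cv2.imwrite('pics/s17c.png',cv2.resize(W['p'][240:290,310:400,::-1],None,fx=8,fy=8,interpolation=cv2.INTER_CUBIC))
```

```text
t 17.125 uv [616.6 -69.9  21.2] [ 3.139 -0.694  0.132] F [-0.9 -0.3 -0.2]
```

View pics/w17c.png

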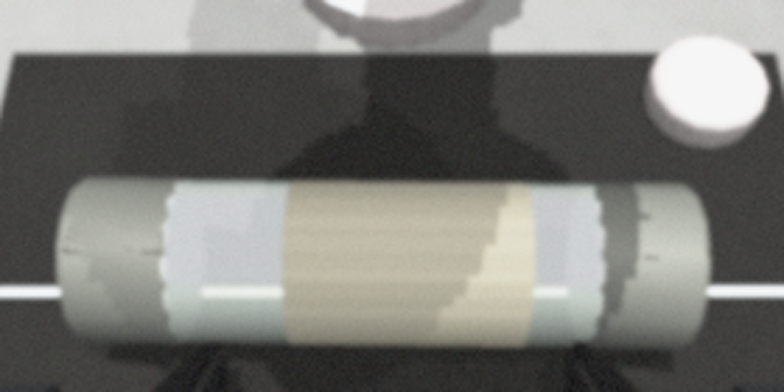

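View pics/t17c.png

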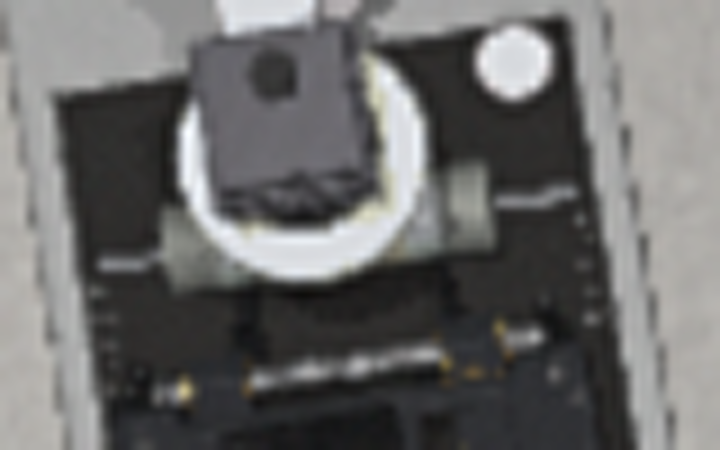

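View pics/s17c.png

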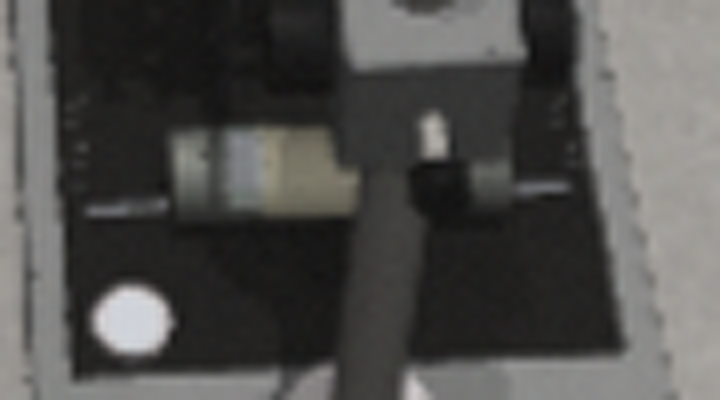

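Run:
```python
from h import *
c=lambda L:np.array(L)/2.8+[185-.3,105-.3]
tube(load('wrist17'),(383,180),(383,345),(57,262),(710,262),(383,291.5),c)
t=lambda L:np.array(L)/9+[240-.45,140-.45]
T=load('top17'); print([uv(p).round(1) for p in onz(T,t([(166,251),(491,206)]),50)],[uv(p).round(1) for p in onz(T,t([(98,265),(577,191)]),32)])
```

```text
tube u 625.1 (range check 187.3 vs 187.3) ends [[625.3, 4.7, 50.0], [625.1, -138.6, 50.0]] mid v -66.9 relyaw -0.001 line [626.2 -66.5  32. ] to go 1.2 lateral -0.4
[array([626.3,  -2.8,  50. ]), array([ 623.8, -132.7,   50. ])] [array([627.7,  26.3,  32. ]), array([ 627.1, -167.5,   32. ])]
```

Call:
arm_command:
  steps:
    - {"dx": 0.0006,"dy": 0,"dz": 0.0005,"rx": 0,"ry": 0,"rz": 0,"claw": -0.5}
    - {"dx": 0.0005,"dy": 0,"dz": 0.0004,"rx": 0,"ry": 0,"rz": 0,"claw": -0.5}
    - {"dx": 0,"dy": 0,"dz": 0,"rx": 0,"ry": 0,"rz": 0,"claw": -0.5}
    - {"dx": 0,"dy": 0,"dz": 0,"rx": 0,"ry": 0,"rz": 0,"claw": -0.5}
    - {"dx": -0.002,"dy": 0,"dz": -0.0017,"rx": 0,"ry": 0,"rz": 0,"claw": -0.5}
    - {"dx": -0.004,"dy": 0,"dz": -0.0033,"rx": 0,"ry": 0,"rz": 0,"claw": -0.5}
    - {"dx": -0.008,"dy": 0,"dz": -0.0066,"rx": 0,"ry": 0,"rz": 0,"claw": -0.5}
    - {"dx": -0.012,"dy": 0,"dz": -0.01,"rx": 0,"ry": 0,"rz": 0,"claw": -0.5}
    - {"dx": -0.012,"dy": 0,"dz": -0.01,"rx": 0,"ry": 0,"rz": 0,"claw": -0.5}
    - {"dx": -0.012,"dy": 0,"dz": -0.01,"rx": 0,"ry": 0,"rz": 0,"claw": -0.5}

```text
t: 18.52
eef_pos: [566.4, 5.0, 21.3]
tcp_rot: [3.139, -0.694, 0.133]
ft_force: [-0.4, 0.9, 0.5]
opening: 0.751
```

Run:
```python
from h import *
look('wrist18'); snap('top','top18')
W=load('wrist18'); cv2.imwrite('pics/w18c.png',cv2.resize(W['p'][60:200,185:465,::-1],None,fx=2.8,fy=2.8,interpolation=cv2.INTER_CUBIC))
W=load('top18'); cv2.imwrite('pics/t18c.png',cv2.resize(W['p'][140:190,240:320,::-1],None,fx=9,fy=9,interpolation=cv2.INTER_CUBIC))
```

```text
t 18.525 uv [562.1 -69.6  21.3] [ 3.139 -0.694  0.133] F [-0.4  0.9  0.5]
```

View pics/w18c.png

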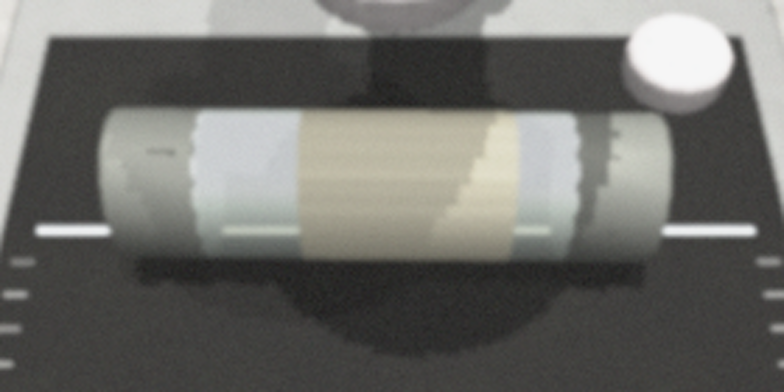

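View pics/t18c.png

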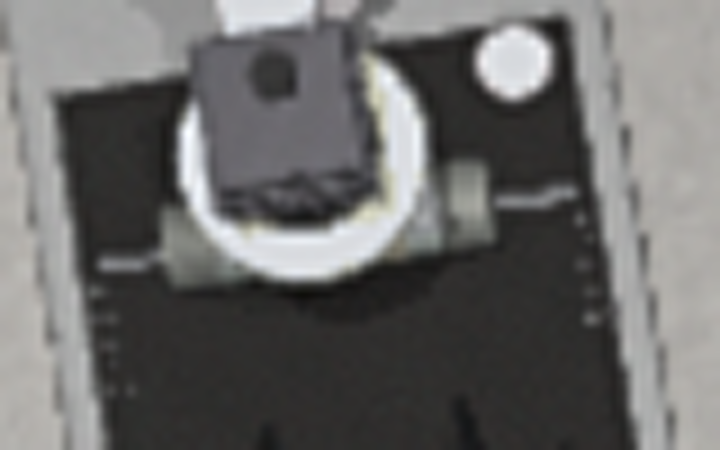

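Run:
```python
from h import *
c=lambda L:np.array(L)/2.8+[185-.3,60-.3]
tube(load('wrist18'),(385,109.5),(385,262),(99,183),(672,183),(396.5,230.5),c)
t=lambda L:np.array(L)/9+[240-.45,140-.45]
T=load('top18'); E=np.array([uv(p) for p in onz(T,t([(165,247),(491,202)]),50)]);L=np.array([uv(p) for p in onz(T,t([(98,265),(577,191)]),32)]); print(E,L,E.mean(0)-L.mean(0))
```

```text
tube u 626.1 (range check 215.2 vs 217.7) ends [[627.4, 4.1, 50.0], [627.4, -137.9, 50.0]] mid v -66.9 relyaw -0.000 line [626.4 -69.6  32. ] to go 0.4 lateral 2.7
[[ 627.8979465    -2.64239059   50.        ]
 [ 625.37723247 -132.92881286   50.        ]] [[ 627.69952001   26.33786534   32.        ]
 [ 627.09684782 -167.46522666   32.        ]] [-0.76059443  2.77807893 18.        ]
```

Call:
arm_command:
  steps:
    - {"dx": 0,"dy": 0,"dz": -0.02,"rx": 0,"ry": 0,"rz": 0,"claw": 1}
    - {"dx": 0,"dy": 0,"dz": -0.04,"rx": 0,"ry": 0,"rz": 0,"claw": 1}
    - {"dx": 0,"dy": 0,"dz": -0.04,"rx": 0,"ry": 0,"rz": 0,"claw": 1}
    - {"dx": 0,"dy": 0,"dz": -0.04,"rx": 0,"ry": 0,"rz": 0,"claw": 1}
    - {"dx": 0,"dy": 0,"dz": -0.02,"rx": 0,"ry": 0,"rz": 0,"claw": 1}

```text
t: 19.25
eef_pos: [481.0, -5.9, 123.7]
tcp_rot: [3.137, -0.692, 0.133]
ft_force: [0.1, -0.0, 0.1]
opening: 0.278
```

Run:
```python
from h import *
plan([425,-315,130],[np.pi,-.611,-.128],9)
```

```text
t 19.25 from [481.   -5.9 123.7] [ 3.137 -0.692  0.133] F [ 0.1 -0.   0.1] open 0.28
[-0.01, 0.042, -0.009, -0.011, -0.006, 0.015]
[-0.009, 0.042, -0.008, -0.011, -0.006, 0.015]
[-0.008, 0.042, -0.007, -0.011, -0.006, 0.015]
[-0.007, 0.043, -0.007, -0.011, -0.006, 0.015]
[-0.006, 0.043, -0.006, -0.011, -0.006, 0.015]
[-0.005, 0.043, -0.005, -0.011, -0.006, 0.015]
[-0.004, 0.043, -0.004, -0.011, -0.006, 0.015]
[-0.003, 0.043, -0.004, -0.011, -0.006, 0.015]
[-0.002, 0.043, -0.003, -0.011, -0.006, 0.015]
```

Call:
arm_command:
  steps:
    - {"dx": -0.01,"dy": 0.042,"dz": -0.009,"rx": -0.011,"ry": -0.006,"rz": 0.015,"claw": 1}
    - {"dx": -0.009,"dy": 0.042,"dz": -0.008,"rx": -0.011,"ry": -0.006,"rz": 0.015,"claw": 1}
    - {"dx": -0.008,"dy": 0.042,"dz": -0.007,"rx": -0.011,"ry": -0.006,"rz": 0.015,"claw": 1}
    - {"dx": -0.007,"dy": 0.043,"dz": -0.007,"rx": -0.011,"ry": -0.006,"rz": 0.015,"claw": 1}
    - {"dx": -0.006,"dy": 0.043,"dz": -0.006,"rx": -0.011,"ry": -0.006,"rz": 0.015,"claw": 1}
    - {"dx": -0.005,"dy": 0.043,"dz": -0.005,"rx": -0.011,"ry": -0.006,"rz": 0.015,"claw": 1}
    - {"dx": -0.004,"dy": 0.043,"dz": -0.004,"rx": -0.011,"ry": -0.006,"rz": 0.015,"claw": 1}
    - {"dx": -0.003,"dy": 0.043,"dz": -0.004,"rx": -0.011,"ry": -0.006,"rz": 0.015,"claw": 1}
    - {"dx": -0.002,"dy": 0.03,"dz": -0.003,"rx": -0.011,"ry": -0.006,"rz": 0.015,"claw": 1}
    - {"dx": 0,"dy": 0,"dz": 0,"rx": 0,"ry": 0,"rz": 0,"claw": 1}

```text
t: 20.5
eef_pos: [418.2, -313.9, 140.7]
tcp_rot: [3.125, -0.611, -0.133]
ft_force: [-0.3, -0.2, 0.6]
opening: 0.004
```

Run:
```python
from h import *
plan([433.2,-316,112.8],[np.pi,-.611,-.128],4,nd=4)
snap('wrist','wrist19')
```

```text
t 20.5 from [ 418.2 -313.9  140.7] [ 3.125 -0.611 -0.133] F [-0.3 -0.2  0.6] open 0.0
[-0.0011, -0.0001, 0.0098, 0.0031, -0.0, -0.0007]
[-0.0011, -0.0001, 0.0098, 0.0031, -0.0, -0.0007]
[-0.0011, -0.0, 0.0098, 0.0031, -0.0, -0.0007]
[-0.0011, 0.0, 0.0098, 0.0031, -0.0, -0.0007]
```

View pics/wrist19.png

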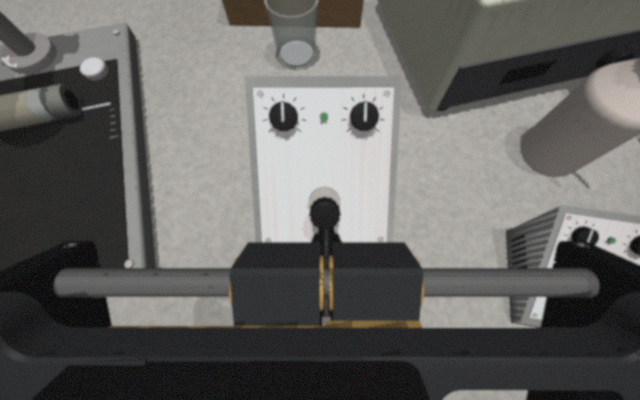

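Call:
arm_command:
  steps:
    - {"dx": -0.001,"dy": 0,"dz": 0.015,"rx": 0.003,"ry": 0,"rz": -0.001,"claw": 1}
    - {"dx": -0.0012,"dy": 0,"dz": 0.02,"rx": 0.003,"ry": 0,"rz": -0.001,"claw": 1}
    - {"dx": -0.0012,"dy": 0,"dz": 0.02,"rx": 0.003,"ry": 0,"rz": 0,"claw": 1}
    - {"dx": -0.001,"dy": 0,"dz": 0.015,"rx": 0.002,"ry": 0,"rz": 0,"claw": 1}
    - {"dx": 0,"dy": 0,"dz": 0,"rx": 0,"ry": 0,"rz": 0,"claw": 1}
    - {"dx": 0,"dy": 0,"dz": 0,"rx": 0,"ry": 0,"rz": 0,"claw": 1}

```text
t: 21.3
eef_pos: [447.5, -310.3, 92.9]
tcp_rot: [3.14, -0.611, -0.121]
ft_force: [-0.6, -0.6, -0.4]
opening: 0.005
```

Run:
```python
from h import *
plan([455.7,-318.9,80.5],[np.pi,-.611,-.128],1,nd=4)
snap('wrist','wrist20'); snap('scene','scene20')
W=load('wrist20'); cv2.imwrite('pics/w20c.png',cv2.resize(W['p'][150:270,245:405,::-1],None,fx=4,fy=4))
W=load('scene20'); cv2.imwrite('pics/s20c.png',cv2.resize(W['p'][150:250,210:320,::-1],None,fx=5,fy=5))
```

```text
t 21.3 from [ 447.5 -310.3   92.9] [ 3.14  -0.611 -0.121] F [-0.6 -0.6 -0.4] open 0.0
[0.0005, 0.0094, 0.0193, -0.0017, 0.0001, 0.0037]
```

View pics/w20c.png

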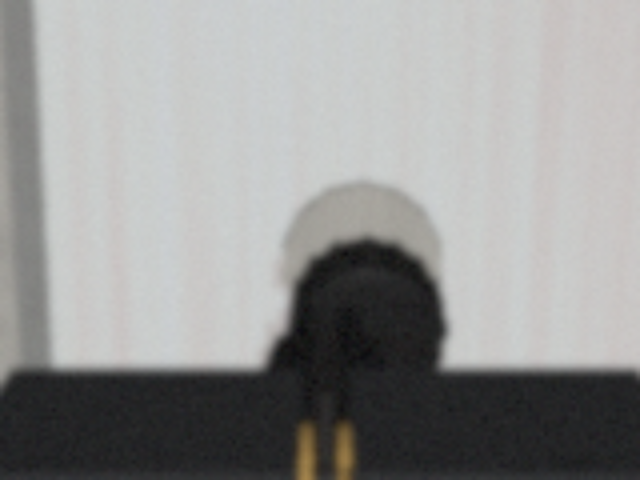

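View pics/s20c.png

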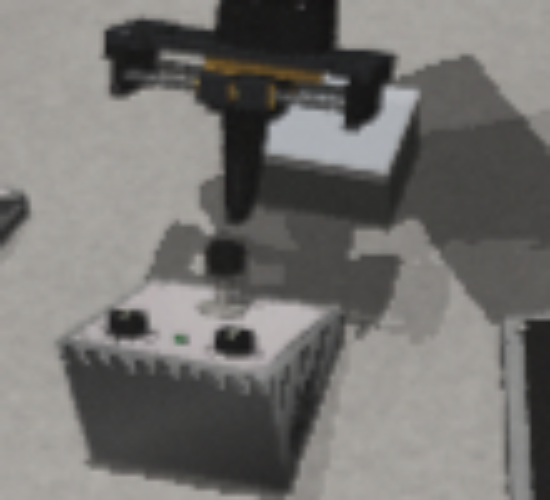

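Call:
arm_command:
  steps:
    - {"dx": 0.0003,"dy": 0.0045,"dz": 0.002,"rx": 0,"ry": 0,"rz": 0.003,"claw": 1}
    - {"dx": 0.0002,"dy": 0.0045,"dz": 0.002,"rx": 0,"ry": 0,"rz": 0,"claw": 1}
    - {"dx": 0,"dy": 0,"dz": 0,"rx": 0,"ry": 0,"rz": 0,"claw": 1}
    - {"dx": 0,"dy": 0,"dz": 0,"rx": 0,"ry": 0,"rz": 0,"claw": 1}

```text
t: 21.9
eef_pos: [448.6, -319.1, 91.3]
tcp_rot: [-3.141, -0.612, -0.127]
ft_force: [-0.6, 0.5, -0.5]
opening: 0.002
```

Run:
```python
from h import *
plan([455.7,-318.9,80.5],[np.pi,-.611,-.128],1,nd=4)
```

```text
t 21.9 from [ 448.6 -319.1   91.3] [-3.141 -0.612 -0.127] F [-0.6  0.5 -0.5] open 0.0
[-0.0006, -0.0014, 0.0161, -0.0005, -0.0007, 0.0004]
```

Call:
arm_command:
  steps:
    - {"dx": -0.0003,"dy": -0.0007,"dz": 0.006,"rx": 0,"ry": 0,"rz": 0,"claw": 1}
    - {"dx": -0.0003,"dy": -0.0007,"dz": 0.006,"rx": 0,"ry": 0,"rz": 0,"claw": 1}
    - {"dx": 0,"dy": 0,"dz": 0.004,"rx": 0,"ry": 0,"rz": 0,"claw": 1}
    - {"dx": 0,"dy": 0,"dz": 0.004,"rx": 0,"ry": 0,"rz": 0,"claw": 1}

```text
t: 22.4
eef_pos: [458.0, -319.0, 77.0]
tcp_rot: [-3.141, -0.612, -0.127]
ft_force: [-3.8, 0.2, 5.3]
opening: 0.01
```

Run:
```python
from h import *
plan([463.7,-319.9,69.1],[np.pi,-.611,-.128],1,nd=4)
```

```text
t 22.4 from [ 458. -319.   77.] [-3.141 -0.612 -0.127] F [-3.8  0.2  5.3] open 0.01
[0.0002, 0.0002, 0.0123, -0.0004, -0.0006, 0.0004]
```

Contact made at 6.5 N along the axis, which is the detent resisting. Continuing in.

Call:
arm_command:
  steps:
    - {"dx": 0,"dy": 0,"dz": 0.004,"rx": 0,"ry": 0,"rz": 0,"claw": 1}
    - {"dx": 0,"dy": 0,"dz": 0.004,"rx": 0,"ry": 0,"rz": 0,"claw": 1}
    - {"dx": 0,"dy": 0,"dz": 0.003,"rx": 0,"ry": 0,"rz": 0,"claw": 1}

```text
t: 22.78
eef_pos: [463.4, -319.6, 69.2]
tcp_rot: [-3.141, -0.612, -0.127]
ft_force: [0.3, -0.2, 0.1]
opening: 0.005
```

Run:
```python
from h import *
plan([463.7,-319.9,69.1],[np.pi,-.611,-.128],1,nd=4)
```

```text
t 22.77 from [ 463.4 -319.6   69.2] [-3.141 -0.612 -0.127] F [ 0.3 -0.2  0.1] open 0.01
[0.0003, 0.0003, 0.0004, -0.0005, -0.0006, 0.0004]
```

Call:
arm_command:
  steps:
    - {"dx": 0,"dy": 0,"dz": 0.0015,"rx": 0,"ry": 0,"rz": 0,"claw": 1}
    - {"dx": 0,"dy": 0,"dz": 0.0015,"rx": 0,"ry": 0,"rz": 0,"claw": 1}

```text
t: 23.02
eef_pos: [464.8, -319.8, 67.2]
tcp_rot: [-3.141, -0.612, -0.127]
ft_force: [-16.0, 2.5, 21.7]
opening: 0.002
```

Firm contact at the stop (about 27 N). Backing off and checking.

Call:
arm_command:
  steps:
    - {"dx": 0,"dy": 0,"dz": -0.01,"rx": 0,"ry": 0,"rz": 0,"claw": 1}
    - {"dx": 0,"dy": 0,"dz": -0.03,"rx": 0,"ry": 0,"rz": 0,"claw": 1}
    - {"dx": 0,"dy": 0,"dz": -0.04,"rx": 0,"ry": 0,"rz": 0,"claw": 1}
    - {"dx": 0,"dy": 0,"dz": -0.04,"rx": 0,"ry": 0,"rz": 0,"claw": 1}
    - {"dx": 0,"dy": 0,"dz": 0,"rx": 0,"ry": 0,"rz": 0,"claw": 1}
    - {"dx": 0,"dy": 0,"dz": 0,"rx": 0,"ry": 0,"rz": 0,"claw": 1}

```text
t: 23.78
eef_pos: [408.1, -312.6, 147.9]
tcp_rot: [3.141, -0.611, -0.127]
ft_force: [0.1, -0.5, 0.5]
opening: 0.004
```

Run:
```python
from h import *
np.set_printoptions(suppress=True,precision=1,linewidth=180)
look('wrist21'); W=load('wrist21'); snap('top','top21'); snap('scene','scene21')
P=dep(W,[(u,v) for u in range(290,380,8) for v in (150,160,170)],0); c=P.mean(0)
i=(W['p'].max(2)<60); ys,xs=np.where(i[175:240,295:360]); print(xs.mean()+295,ys.mean()+175)
n=np.array([-.58,.07,.81]); k=dep(W,[(xs.mean()+295,ys.mean()+175-4)],2); print(k,(k-c)@n)
T=load('top21'); cv2.imwrite('pics/t21c.png',cv2.resize(T['p'][140:190,240:320,::-1],None,fx=9,fy=9,interpolation=cv2.INTER_CUBIC))
```

```text
t 23.775 uv [ 363.4 -363.6  147.9] [ 3.1 -0.6 -0.1] F [ 0.1 -0.5  0.5]
325.7940379403794 209.5189701897019
[[ 445.6 -317.4   89.4]] [33.6]
```

View pics/wrist21.png

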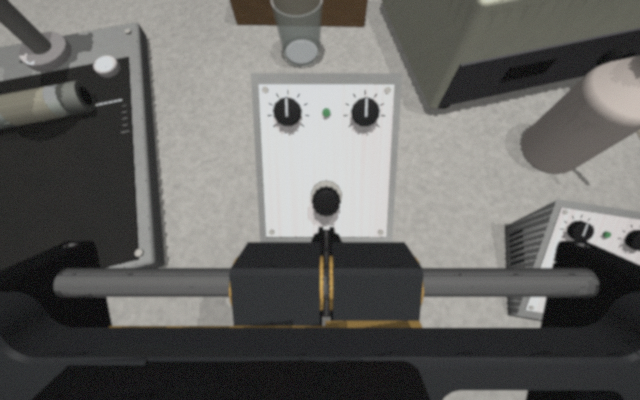

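View pics/t21c.png

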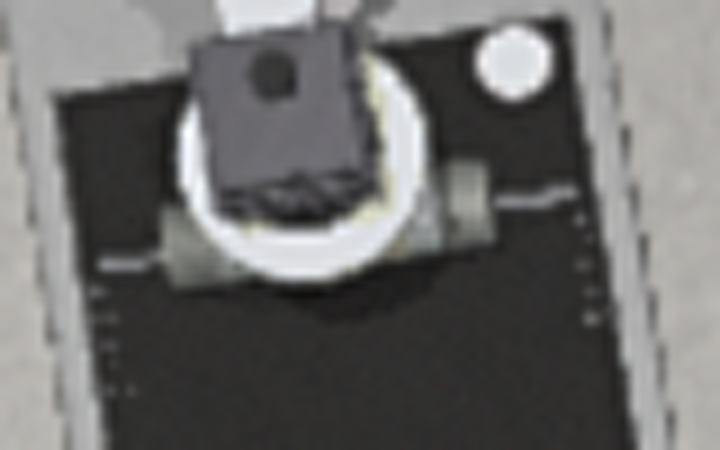

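View pics/scene21.png

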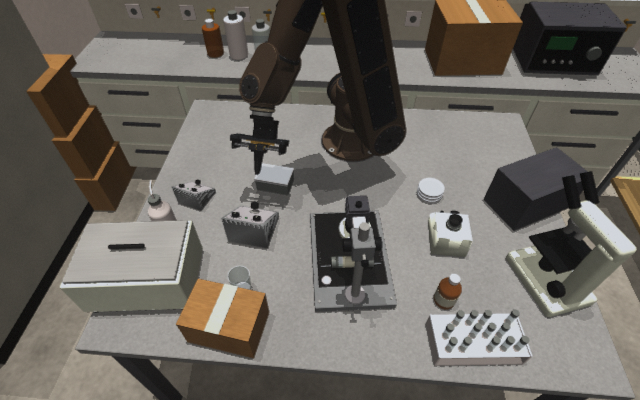

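The knob top is 33.6 mm off the panel, so it is fully home. The tube hasn't moved on the line, nothing else was disturbed, and the robot is touching nothing. I'm handing the job in.

```bash
python3 -c "
from cell import env
print(env.job_done(), env.state()['t'])"
```

```text
the job is handed in; nothing more can be done
the job is handed in; nothing more can be done
```

I pulled the larger controller's knob out, rolled the tube onto the white line, then pushed the knob fully home and handed the job in. The last clock reading before hand-in was about 24 s of the 67 s allowed.

- **Knob out:** My first grip closed above the knob and moved nothing, because the real fingertips end about 28 mm behind the reported TCP. I corrected for that and gripped again. The knob head then moved from about 34 to 47.6 mm off the panel, ending at a firm stop.
- **Tube:** I pushed its side slowly with both leaned-back fingertips and backed off. The wrist view put it 0.4 mm short of the line and the top view 0.8 mm short. The wrist view showed it parallel to the line; the top view read about 0.02 rad off.
- **Off-centre along the line:** Both views put the tube about 2.7 mm to the left of the line's middle. It started nearly 3 mm off and my steering barely changed that. I left it there so as not to disturb the tube.
- **Knob in:** It snapped past the detent and I pressed it to the stop with about 27 N. The head then read 33.6 mm off the panel, which is home.
- **Final check:** The tube had not moved since I let go, and the puck and other loose items looked undisturbed. The gripper was clear of everything, with the force reading near zero.

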